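# Stack the spacer plates on the robot base

## Task

Build the spacer stack on the wheeled robot base: the red plate first (if there is one), then the blue (if there is one), then the plain one, each lowered over the two pins until it rests flush. Take one plate at a time: lift it off the pile without dragging the plate beneath, lay it on the corner stop and slide it home against all three brass stops, let go of it there, then grip it afresh and carry it to the pins. Leave the multimeter and the battery pack where they are.

Things in the scene. Friction and masses are not known exactly. Their poses are not given: they have to be found in the camera images.
- plate_red_center (a point): centre (half-way up) of the red flat spacer plate, 110 x 36 x 8 mm, 85 g, with a 10 mm through-hole 42 mm either side of the centre on its long axis; x = its long axis, y = its width, z = through its thickness; either end is alike. At the start it lies across the plain plate near one of its ends, about at right angles to it. May be absent.
- plate_blue_center (a point): centre (half-way up) of the blue flat spacer plate, 110 x 36 x 8 mm, 85 g, with a 10 mm through-hole 42 mm either side of the centre on its long axis; x = its long axis, y = its width, z = through its thickness; either end is alike. At the start it lies across the plain plate near one of its ends, about at right angles to it (32 mm clear of the red one). May be absent.
- plate_plain_center (a point): centre (half-way up) of the plain aluminium flat spacer plate, 110 x 36 x 8 mm, 85 g, with a 10 mm through-hole 42 mm either side of the centre on its long axis; x = its long axis, y = its width, z = through its thickness; either end is alike. Always there, at the bottom of the pile, on a fixed green mat 170 x 170 x 3 mm on the bench.
- stop: corner stop: fixed dark steel bed, top 10 mm above the bench. Origin: on the bench under the centre of a squared plate; the bed reaches from x -80 to +70 mm, y -56 to +36 mm. Three brass stops stand 7 mm above the bed: two at the +y long edge (faces at y = +18 mm, x from 34 to 52 mm either side of 0, a gap for a finger between) and one at the +x end (face at x = +55 mm, y -10 to +10 mm)
- stop_home (a point): where the centre of a plate lies once squared up in the corner stop, 4 mm above its bed. x = along the length of a squared plate, y = its width, z up. A plate is slid home towards +y and +x
- seat (a point): middle of the top face of the pinned mount on the fixed wheeled robot base, 90 mm above the bench; a black block 112 x 24 mm that rises 20 mm above the aluminium deck. x = along the line of the pins, z up. Two steel pins, 8 mm thick, 35 mm tall above this face with tapered tips, stand 42 mm either side of this point along x. Base: 220 x 204 mm overall
- meter: yellow multimeter, 85 x 160 x 36 mm; origin at the centre of its underside; a bystander
- battery: black battery pack with an orange band, 140 x 45 x 38 mm; origin at the centre of its underside; a bystander
Things that resemble listed ones, but are neither listed nor needed, are in the scene too. Of the things that look like the part that bears plate_red_center, the middle-sized one is meant. Several things look just like the part that bears plate_plain_center: the one meant starts farthest to the robot's left.

How it is judged:
On the way, in this order (a step that is already met when the one before it is completed fails the run):
1. the red plate is lifted clear of the plain plate (centre more than 30 mm above its centre) (z of plate_red_center in the frame of plate_plain_center above 0.03 m), for 0.1 s.
2. the red plate lies flat on the bed of the corner stop, against its stops (within 2.5 mm), let go (horizontal distance between plate_red_center and stop_home below 0.0025 m and angle between the x axis of plate_red_center and the x axis of stop_home, either way round below 0.04 rad and z of plate_red_center in the frame of stop_home below 0.002 m and angle between plate_red_center's own z axis and vertical below 0.04 rad and contact force between the fingers and plate_red below 0.1 N), for 0.2 s.
3. the red plate is down flush over both pins, let go (horizontal distance between plate_red_center and seat below 0.003 m and angle between the x axis of plate_red_center and the x axis of seat, either way round below 0.05 rad and angle between plate_red_center's own z axis and vertical below 0.04 rad and z of plate_red_center in the frame of seat between 0.002 and 0.006 m and contact force between the fingers and plate_red below 0.1 N), for 0.2 s.
4. the blue plate is lifted clear of the plain plate (centre more than 30 mm above its centre) (z of plate_blue_center in the frame of plate_plain_center above 0.03 m), for 0.1 s.
5. the blue plate lies flat on the bed of the corner stop, against its stops (within 2.5 mm), let go (horizontal distance between plate_blue_center and stop_home below 0.0025 m and angle between the x axis of plate_blue_center and the x axis of stop_home, either way round below 0.04 rad and z of plate_blue_center in the frame of stop_home below 0.002 m and angle between plate_blue_center's own z axis and vertical below 0.04 rad and contact force between the fingers and plate_blue below 0.1 N), for 0.2 s.
6. the blue plate is down flush over both pins, let go (horizontal distance between plate_blue_center and seat below 0.003 m and angle between the x axis of plate_blue_center and the x axis of seat, either way round below 0.05 rad and angle between plate_blue_center's own z axis and vertical below 0.04 rad and (z of plate_blue_center in the frame of seat below 0.006 m or z of plate_blue_center in the frame of plate_red_center below 0.0098 m) and z of plate_blue_center in the frame of plate_red_center above 0.006 m and contact force between the fingers and plate_blue below 0.1 N), for 0.2 s.
7. the plain plate lies flat on the bed of the corner stop, against its stops (within 2.5 mm), let go (horizontal distance between plate_plain_center and stop_home below 0.0025 m and angle between the x axis of plate_plain_center and the x axis of stop_home, either way round below 0.04 rad and z of plate_plain_center in the frame of stop_home below 0.002 m and angle between plate_plain_center's own z axis and vertical below 0.04 rad and contact force between the fingers and plate_plain below 0.1 N), for 0.2 s.
8. the plain plate is down flush on the stack over both pins, let go (horizontal distance between plate_plain_center and seat below 0.003 m and angle between the x axis of plate_plain_center and the x axis of seat, either way round below 0.05 rad and angle between plate_plain_center's own z axis and vertical below 0.04 rad and (z of plate_plain_center in the frame of plate_red_center below 0.0098 m or z of plate_plain_center in the frame of plate_blue_center below 0.0098 m) and z of plate_plain_center in the frame of plate_red_center above 0.006 m and z of plate_plain_center in the frame of plate_blue_center above 0.006 m and z of plate_plain_center in the frame of seat below 0.0225 m and contact force between the fingers and plate_plain below 0.1 N), for 0.2 s.
At the end, for the whole second after the job is handed in: every plate present is on the two pins, level, aligned with them and let go, at rest: red lowest, then blue, plain on top, each flush (within 2 mm) on the mount or the plate below (all of step 3 and all of step 6 and all of step 8 and linear speed of each of plate_red, plate_blue, plate_plain below 0.02 m/s); the robot touches nothing.
It fails at once if the meter is knocked more than 40 mm from its place (distance of meter from where it was at the start of the episode above 0.04 m).
It fails at once if the battery is knocked more than 40 mm from its place (distance of battery from where it was at the start of the episode above 0.04 m).
It fails at once if the plain plate is dragged more than 25 mm from where it lay while another plate still lies on it (distance of plate_plain_center from where it was at the start of the episode above 0.025 m and ((horizontal distance between plate_red_center and plate_plain_center below 0.075 m and z of plate_red_center in the frame of plate_plain_center between 0.004 and 0.02 m) or (horizontal distance between plate_blue_center and plate_plain_center below 0.075 m and z of plate_blue_center in the frame of plate_plain_center between 0.004 and 0.02 m))).
Of plate_red, plate_blue only 1 to 2 are there at a start; the rules pass over those that are not, and their reading is None.
At some moment in a run one of plate_red, plate_blue may be knocked a few centimetres aside while the robot is not near it.
Once in a run the grip may slacken for a moment while it holds something.
It also fails if it takes over 210 s, if anything falls off the work surface, if the arm or the gripper's body presses on something with over 40 N, if the wrist force passes 120 N, or if a joint passes its speed limit or range.

## Robot

A 7-joint arm with a two-finger parallel gripper is mounted at the origin on the work surface. World frame = base frame: x ahead of the robot, y to its left, z up, the work surface at z = 0. Lengths are in m, angles in rad, forces in N, time in s.
With the tool pointing down it reaches from about 0.4 to 0.9 m from the base axis. Payload 5.5 kg.
Tool frame: the origin (TCP) lies midway between the tips of the shut fingers; the grasp point (between the pads) lies 19 mm behind it; z points along the fingers, y is the line along which they close (so a half turn about z gives the same grasp; the last joint's range is limited). The gripper opens to 92 mm and grips with 3 to 60 N. Pads are 19 mm wide; open, the fingers measure 130 mm over their backs; the gripper's body (75 mm by 190 mm) begins 47 mm behind the grasp point.
Start: joints at [-1.064, 0.501, -0.427, 1.55, 0.221, 1.138, -0.21], TCP at [0.157, 0.631, 0.227] pointing down, gripper open.
Joint ranges: [-2.88, 2.88], [-0.31, 2.03], [-1.54, 1.56], [0.2, 2.42], [-1.41, 4.55], [0.19, 2.02], [-2.57, 2.57]. Speed limits (rad/s): [2.57, 2.57, 3.14, 3.14, 3.14, 3.14, 3.14].

## Interface

Orientations are given as a unit quaternion [w, x, y, z].
In Python, from workcell import arm gives the robot as it stands.
- The arm moves only by the tool step_arm, never from a script. Its argument "commands" is a list of rows, each a list of 5 numbers: the closure in counts, from 0 (fully open) to 255 (shut), then the shift along the world's x, y, z in m, then the turn about the world's z in rad. In form: [[gripper, dx, dy, dz, spin], ...]. A call has exactly 8 rows; each row shifts and turns the commanded pose from where the row before left it; what a row does not reach is not made up. A row lasts 1/10 s, in which the tool goes at most 50 mm and 8.59 degrees, less where a joint would pass 70% of its speed; a pose out of reach is approached as far as the arm can. A call with a gripper value outside its range is refused whole. The fingers move at their own pace and stop on an object; "grip_force" is the grip in N (left out, the last holds). Time passes only in rows, so rows that do not move let the fingers close, or fill a call up. It gives the time, the measured TCP pose, the force and the opening at its end, in the units of the state.
- arm.read_state(): the state, without advancing time (a new reading comes with each control period).
- arm.snapshot(name): name is "side" or "top"; returns a dict with "img" (420x560x3 uint8, red, green, blue), "K" (3x3 intrinsics, pixels), "eye" and "attitude" of the camera in the world. Camera axes: x right, y up, looking along -z (the intrinsics and any distortion apply to the point x, -y, -z); pixel columns grow to the right and rows downward; lengths in m; the calibration is good to about 2 mm. A picture is of the moment at which its call begins. There is no depth.
- arm.hand_in(): hands the job in, once; it reports no verdict.
Trained networks look in the newest picture that a camera, given by its name, has taken for a name from the list of things; names that differ only in an ending like _2 or _b are one class to them, and where a whole thing is asked for, a point or a joint stands for the part that bears it (a point fixed in the world has none). Each returns a list of dicts, best first, with "conf" (0 to 1); they miss things now and then, are a little off and sometimes report something else, mostly with a low value. They report only what shows in the picture. A call takes as long as a camera call. They do not tell look-alikes from the thing itself.
- arm.outline_of(camera, name): "mask" (420x560 bool, what is visible of it).
- arm.pinpoint(camera, name): "xyz" ([x, y, z] in m, in the coordinates of the camera as it stood for that picture, good to about 4 mm: a listed point, or the origin of a listed thing).
The state is a dict: "clock": time; "joint_positions": joint angles; "qd": joint speeds; "effort": joint torques, N m; "tcp_pos": TCP position; "eef_rot": TCP orientation; "ft_force": force on the tool from outside, world axes, zero at the start; "ft_torque": the same for the moment, N m; "width": finger opening in m.
Only numpy, scipy, OpenCV 4.12 (cv2) and the standard library are available. Lean on these libraries where they do the work, as an engineer would, in place of code of your own. Each camera call takes 0.05 s, during which the arm holds its last target. There are 200 camera calls.

## Working session

There is one attempt and no reset: what is moved stays moved. The work goes in short steps, Python scripts to look and compute and a tool call to move; the robot and the scene stay as the last step left them, time stands still between calls to the robot, and variables do not carry over. Pictures are saved under pics/ and viewed, on a budget of 14 in all, crops included, one or two more only if the job needs it, and the job is handed in when it is done.

Besides the shell and the picture viewer there is one more tool, called after "Call:" by a JSON object that holds its "op" and its "data", one argument or row to a line. step_arm: Moves the arm, as the interface text tells. Its arguments: {"type":"object","properties":{"commands":{"type":"array"},"grip_force":{"type":"number"}},"required":["commands"]}

```bash
ls; mkdir -p pics
cat > h.py <<'E'
import numpy as np, cv2
from workcell import arm
from scipy.spatial.transform import Rotation as R
def rot(a):
    a=np.array(a,float)
    return a if a.shape==(3,3) else R.from_quat([a[1],a[2],a[3],a[0]]).as_matrix()
def w2p(s,P):
    c=(np.atleast_2d(P)-np.array(s["eye"]))@rot(s["attitude"])
    K=np.array(s["K"]); u=c[:,0]/-c[:,2]; v=-c[:,1]/-c[:,2]
    return np.c_[K[0,0]*u+K[0,2],K[1,1]*v+K[1,2]]
def p2w(s,px,z):
    px=np.atleast_2d(px).astype(float); K=np.array(s["K"])
    d=np.c_[(px[:,0]-K[0,2])/K[0,0],-(px[:,1]-K[1,2])/K[1,1],-np.ones(len(px))]@rot(s["attitude"]).T
    e=np.array(s["eye"]); return e+d*((z-e[2])/d[:,2])[:,None]
def c2w(s,x): return np.array(s["eye"])+rot(s["attitude"])@np.array(x)
def save(s,n): cv2.imwrite("pics/"+n,s["img"][:,:,::-1])
E
python3 - <<'E'
from h import *
for n in ("top","side"):
    s=arm.snapshot(n); save(s,n+"0.png"); print(n,{k:np.round(v,4).tolist() for k,v in s.items() if k!="img" and not isinstance(v,(str,dict))})
    for o in ["plate_red_center","plate_blue_center","plate_plain_center","stop","stop_home","seat","meter","battery"]:
        for d in arm.pinpoint(n,o): 
            w=c2w(s,d["xyz"]); print(o,round(d["conf"],2),w.round(4),w2p(s,w).round(0))
st=arm.read_state(); print(st)
E
```

```text
pics
top {'K': [[384.0248, 0.0, 283.4934], [0.0, 384.0248, 217.492], [0.0, 0.0, 1.0]], 'eye': [0.3183, 0.0082, 1.1536], 'attitude': [-0.6987, -0.0743, 0.0755, 0.7075]}
plate_red_center 0.67 [ 0.5856 -0.0314  0.0161] [[295. 210.]]
plate_red_center 0.59 [ 0.7881 -0.0527 -0.0015] [[301. 150.]]
plate_red_center 0.56 [ 0.244  -0.3234  0.0047] [[399. 325.]]
plate_plain_center 0.82 [ 0.8231 -0.2539  0.0049] [[363. 138.]]
plate_plain_center 0.5 [ 0.5622 -0.016   0.0077] [[290. 218.]]
stop 0.97 [0.5273 0.2815 0.0013] [[193. 231.]]
stop_home 0.77 [0.5317 0.2806 0.0121] [[192. 229.]]
seat 0.67 [ 0.527  -0.3     0.0864] [[391. 223.]]
meter 0.81 [0.6898 0.1378 0.0008] [[241. 180.]]
battery 0.71 [ 0.5666 -0.0135  0.0051] [[289. 217.]]
side {'K': [[545.0774, 0.0, 277.6742], [0.0, 545.0774, 209.512], [0.0, 0.0, 1.0]], 'eye': [0.4918, -1.1351, 0.9902], 'attitude': [0.9025, 0.4297, -0.0084, -0.0271]}
plate_red_center 0.9 [ 0.5897 -0.031   0.0133] [[294. 231.]]
plate_red_center 0.81 [ 0.7878 -0.05    0.0022] [[367. 236.]]
plate_red_center 0.6 [ 0.2459 -0.3197  0.0108] [[153. 323.]]
plate_plain_center 0
[... 525 characters left out ...]
166.]]
{'clock': 0.9, 'joint_positions': array([-1.06377028,  0.50088206, -0.42704567,  1.55037364,  0.22080697,
        1.13831643, -0.21031459]), 'qd': array([-0.00136072,  0.00040669,  0.00064003,  0.00071026,  0.00184501,
        0.00049484, -0.00039068]), 'effort': array([-3.14930421e-04, -5.66438305e+01, -5.81043497e+00, -2.79507029e+01,
       -6.65048137e-02,  2.04995368e-02,  3.85367309e-05]), 'tcp_pos': array([0.1568642 , 0.63079999, 0.22675495]), 'eef_rot': array([-1.96159403e-05,  1.21585351e-01,  9.92580980e-01,  2.76571267e-05]), 'ft_force': array([ 0.44647951,  1.04228685, -0.45289894]), 'ft_torque': array([-0.01372248,  0.01656761, -0.01948726]), 'width': 0.09139776642224529}
```

View pics/top0.png

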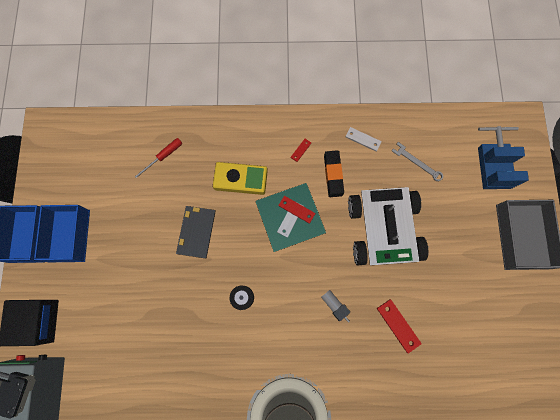

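View pics/side0.png

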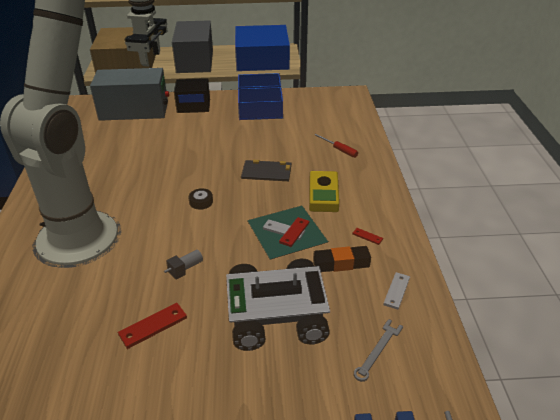

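Red candidates are at top-view px (295,210) on the pile (middle-sized), (301,150) small and (399,325) large. I choose (295,210). Plain candidates are (290,218) under the red and (363,138) on the bench. I choose (290,218), the one further left. No blue plate shows, only other blue objects. Now one close crop to check.

Run:
```python
import cv2,numpy as np
t=cv2.imread("pics/top0.png");s=cv2.imread("pics/side0.png")
def c(i,x,y,w=66,h=50,W=400,H=300): return cv2.resize(i[y-h//2:y+h//2,x-w//2:x+w//2],(W,H),interpolation=cv2.INTER_CUBIC)
a=c(t,292,218,80,60);b=c(s,287,230,80,60);d=c(t,194,232,80,60);e=c(t,391,226,100,76)
cv2.imwrite("pics/crop1.png",np.vstack([np.hstack([a,b]),np.hstack([d,e])]))
```

```text
(no output)
```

View pics/crop1.png

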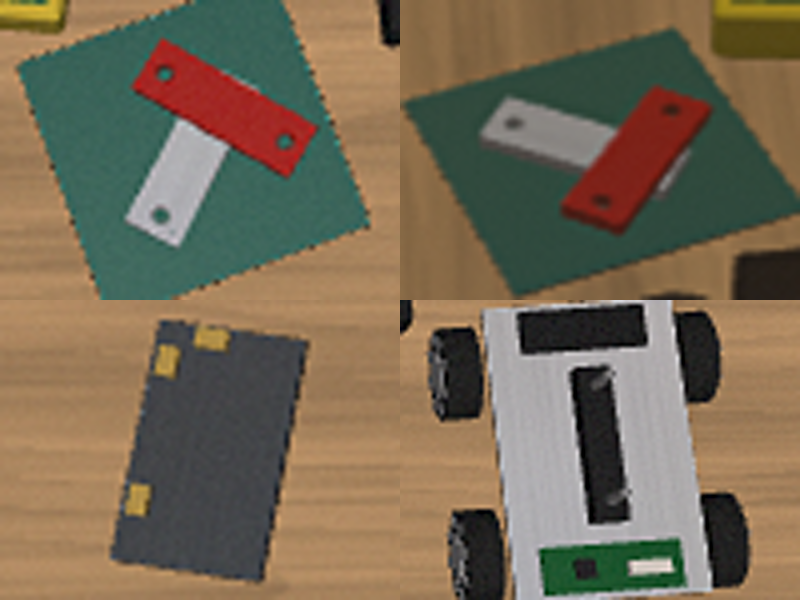

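Confirmed: the middle-sized red plate lies over the plain one, at one end. The stop's brass pieces are at the left edge and the top, so its +x is away from the robot and its +y to the left. The two pins show on the black block. Next, a silhouette fit of each pose in both views.

```bash
cat >> h.py <<'E'
from scipy.optimize import minimize
def boxpts(p,dx,dy,z0,z1):
    x,y,a=p; c,s=np.cos(a),np.sin(a)
    return np.array([[x+c*X-s*Y,y+s*X+c*Y,z] for X in dx for Y in dy for z in (z0,z1)])
def rend(s,p,box,U=8):
    q=w2p(s,boxpts(p,*box)); hull=cv2.convexHull(((q+0.5)*U*16).astype(np.int32))
    m=np.zeros((420*U,560*U),np.uint8); cv2.fillConvexPoly(m,hull,255,cv2.LINE_AA,4)
    return cv2.resize(m,(560,420),interpolation=cv2.INTER_AREA)/255.
def blob(m,near):
    n,l,st,c=cv2.connectedComponentsWithStats(m.astype(np.uint8)); 
    k=1+np.argmin([np.hypot(*(c[i]-near))+(1e3 if st[i,4]<15 else 0) for i in range(1,n)]); return (l==k)
def fit(s,mask,p0,box):
    x0,y0,w,h=cv2.boundingRect(mask.astype(np.uint8)); sl=(slice(max(y0-8,0),y0+h+8),slice(max(x0-8,0),x0+w+8))
    f=lambda v:np.abs(rend(s,[v[0]/100,v[1]/100,v[2]/10],box)[sl]-mask[sl]).sum()
    v0=np.array([p0[0]*100,p0[1]*100,p0[2]*10])
    r=minimize(f,v0,method="Nelder-Mead",options=dict(initial_simplex=v0+np.vstack([np.zeros(3),np.eye(3)*[1,1,1]]),maxiter=120,xatol=.01,fatol=.05))
    return np.array([r.x[0]/100,r.x[1]/100,r.x[2]/10]),r.fun/mask.sum()
BOX=dict(red=((-.055,.055),(-.018,.018),.011,.019),stop=((-.08,.07),(-.056,.036),0,.01),seat=((-.056,.056),(-.012,.012),.07,.09))
def mk(s,kind,near):
    I=s["img"].astype(int); r,g,b=I[...,0],I[...,1],I[...,2]; mx=I.max(2);mn=I.min(2)
    if kind=="red": m=(r>90)&(g<75)&(b<75)&(r>2*g)
    elif kind=="stop": m=(mx<100)&(mx-mn<30)
    elif kind=="seat": m=(mx<85)
    m=blob(m,near)
    if kind!="red": 
        c=np.vstack(cv2.findContours(m.astype(np.uint8),0,1)[0]); k=np.zeros(m.shape,np.uint8); cv2.fillConvexPoly(k,cv2.convexHull(c),1); m=k>0
    return m
E
cat > f.py <<'E'
from h import *
import sys
S={n:arm.snapshot(n) for n in("top","side")}
P=dict(red=(.587,-.031,1.05+np.pi/2),stop=(.53,.282,-.15),seat=(.528,-.297,.1))
for k in sys.argv[1:]:
  for n,s in S.items():
    z=dict(red=.015,stop=.01,seat=.09)[k]
    near=w2p(s,[*P[k][:2],z])[0]; m=mk(s,k,near)
    p,e=fit(s,m,P[k],BOX[k]); print(k,n,p.round(4),"err",round(e,3),int(m.sum()))
E
time python3 f.py red stop seat
```

```text
red top [ 0.5896 -0.0349  4.1683] err 0.11 408
red side [ 0.5922 -0.0261  4.1831] err 0.237 346
stop top [ 0.5327  0.2813 -0.1589] err 0.029 1558
stop side [ 0.5335  0.285  -0.1568] err 0.043 929
seat top [ 0.5258 -0.2991  0.0501] err 0.064 426
seat side [ 0.5276 -0.2954  0.0733] err 0.305 1024
real	0m3.487s
user	0m4.713s
sys	0m0.723s
```

Call:
{"op": "step_arm", "data": {
  "commands": [
    [0, 0.018, -0.0276, -0.0045, -0.0776],
    [0, 0.018, -0.0276, -0.0045, -0.0776],
    [0, 0.018, -0.0276, -0.0045, -0.0776],
    [0, 0.018, -0.0276, -0.0045, -0.0776],
    [0, 0.018, -0.0276, -0.0045, -0.0776],
    [0, 0.018, -0.0276, -0.0045, -0.0776],
    [0, 0.018, -0.0276, -0.0045, -0.0776],
    [0, 0.018, -0.0276, -0.0045, -0.0776]
  ],
  "grip_force": 20
}}

```text
clock: 1.8
tcp_pos: [0.3015, 0.4089, 0.1909]
eef_rot: [0.0, 0.42, 0.907, 0.0]
ft_force: [-0.2, 0.4, -0.1]
width: 0.0916
```

Call:
{"op": "step_arm", "data": {
  "commands": [
    [0, 0.018, -0.0276, -0.0045, -0.0776],
    [0, 0.018, -0.0276, -0.0045, -0.0776],
    [0, 0.018, -0.0276, -0.0045, -0.0776],
    [0, 0.018, -0.0276, -0.0045, -0.0776],
    [0, 0.018, -0.0276, -0.0045, -0.0776],
    [0, 0.018, -0.0276, -0.0045, -0.0776],
    [0, 0.018, -0.0276, -0.0045, -0.0776],
    [0, 0.018, -0.0276, -0.0045, -0.0776]
  ]
}}

```text
clock: 2.6
tcp_pos: [0.4457, 0.1882, 0.1549]
eef_rot: [0.0, 0.677, 0.736, 0.0]
ft_force: [0.6, 0.6, -1.4]
width: 0.092
```

Call:
{"op": "step_arm", "data": {
  "commands": [
    [0, 0.018, -0.0276, -0.0045, -0.0776],
    [0, 0.018, -0.0276, -0.0045, -0.0776],
    [0, 0.018, -0.0276, -0.0045, -0.0776],
    [0, 0.018, -0.0276, -0.0045, -0.0776],
    [0, 0.018, -0.0276, -0.0045, -0.0776],
    [0, 0.018, -0.0276, -0.0045, -0.0776],
    [0, 0.018, -0.0276, -0.0045, -0.0776],
    [0, 0.018, -0.0276, -0.0045, -0.0776]
  ]
}}

```text
clock: 3.4
tcp_pos: [0.5897, -0.0326, 0.1187]
eef_rot: [0.0, 0.87, 0.494, 0.0]
ft_force: [-0.5, 0.4, 0.3]
width: 0.0917
```

Run:
```python
from h import *
s=arm.snapshot("side"); save(s,"side1.png")
for d in arm.pinpoint("side","plate_red_center"): print(d["conf"],c2w(s,d["xyz"]).round(4))
I=s["img"].astype(int); m=blob((I[...,0]>60)&(I[...,0]>2*I[...,1])&(I[...,0]>2*I[...,2]),w2p(s,[.59,-.03,.015])[0])
print(fit(s,m,(.589,-.032,1.04),BOX["red"]),m.sum())
cv2.imwrite("pics/side1c.png",cv2.resize(s["img"][130:280,190:390,::-1],(800,600)))
```

```text
0.91 [ 0.5886 -0.0318  0.0127]
0.86 [ 0.2446 -0.319   0.0075]
0.53 [ 0.7869 -0.0497  0.0045]
(array([ 0.5902885 , -0.03117504,  1.03858143]), np.float64(0.10762304921968788)) 392
```

View pics/side1c.png

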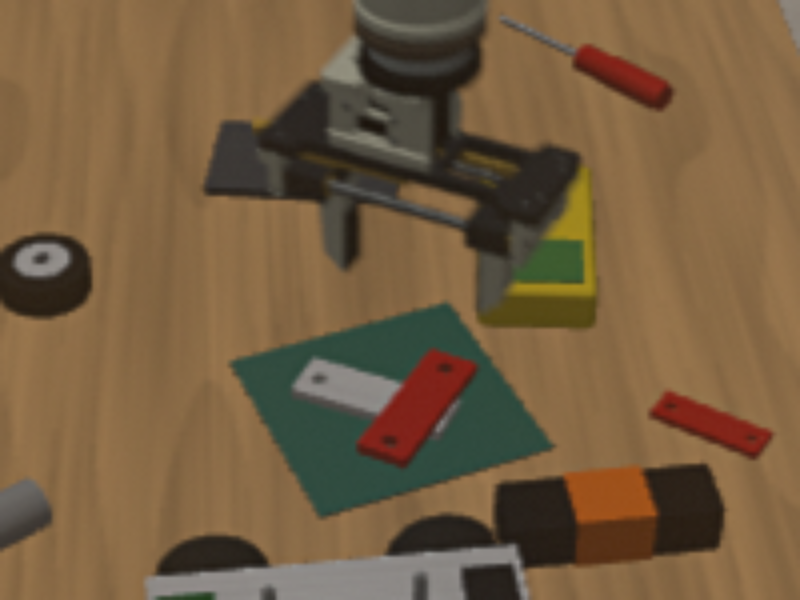

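The open gripper hangs above the pile, aligned with the red plate (plate at px (415,405) in the crop). The side fit agrees at (0.590, -0.032, yaw 1.04).

Call:
{"op": "step_arm", "data": {
  "commands": [
    [0, 0, 0, -0.03, 0],
    [0, 0, 0, -0.03, 0],
    [0, 0, 0, -0.025, 0],
    [0, 0, 0, -0.015, 0],
    [0, 0, 0, -0.0045, 0],
    [0, 0, 0, 0, 0],
    [120, 0, 0, 0, 0],
    [160, 0, 0, 0, 0]
  ],
  "grip_force": 15
}}

```text
clock: 4.3
tcp_pos: [0.5901, -0.0316, 0.0156]
eef_rot: [0.001, 0.869, 0.495, 0.001]
ft_force: [0.3, -0.7, 0.0]
width: 0.0798
```

Call:
{"op": "step_arm", "data": {
  "commands": [
    [255, 0, 0, 0, 0],
    [255, 0, 0, 0, 0],
    [255, 0, 0, 0, 0],
    [255, 0, 0, 0, 0],
    [255, 0, 0, 0, 0],
    [255, 0, 0, 0, 0],
    [255, 0, 0, 0, 0],
    [255, 0, 0, 0, 0]
  ],
  "grip_force": 25
}}

```text
clock: 5.1
tcp_pos: [0.5889, -0.0316, 0.0142]
eef_rot: [0.0, 0.869, 0.495, 0.0]
ft_force: [-0.3, 0.2, 0.4]
width: 0.0354
```

Call:
{"op": "step_arm", "data": {
  "commands": [
    [255, 0, 0, 0.005, 0],
    [255, 0, 0, 0.01, 0],
    [255, 0, 0, 0.015, 0],
    [255, 0, 0, 0.02, 0],
    [255, 0, 0, 0.02, 0],
    [255, 0, 0, 0.02, 0],
    [255, 0, 0, 0, 0],
    [255, 0, 0, 0, 0]
  ]
}}

```text
clock: 5.9
tcp_pos: [0.5895, -0.0316, 0.1055]
eef_rot: [0.0, 0.869, 0.495, 0.001]
ft_force: [0.4, 0.9, -0.6]
width: 0.0354
```

Run:
```python
from h import *
st=arm.read_state(); print(st["width"],st["tcp_pos"],st["ft_force"])
s=arm.snapshot("side")
for o in("plate_red_center","plate_plain_center"):
  for d in arm.pinpoint("side",o): print(o,d["conf"],c2w(s,d["xyz"]).round(4))
cv2.imwrite("pics/side2c.png",cv2.resize(s["img"][130:280,190:390,::-1],(800,600)))
```

```text
0.035401701369031535 [ 0.58948597 -0.03158185  0.10546567] [ 0.35856485  0.86732571 -0.63405567]
plate_red_center 0.86 [ 0.245  -0.3201  0.0078]
plate_red_center 0.8 [ 0.79   -0.0506  0.0052]
plate_red_center 0.73 [ 0.5907 -0.0328  0.1065]
plate_red_center 0.47 [ 0.5636 -0.0156  0.0047]
plate_plain_center 0.83 [ 0.5623 -0.0163  0.0047]
plate_plain_center 0.55 [ 0.8166 -0.2531  0.0048]
```

View pics/side2c.png

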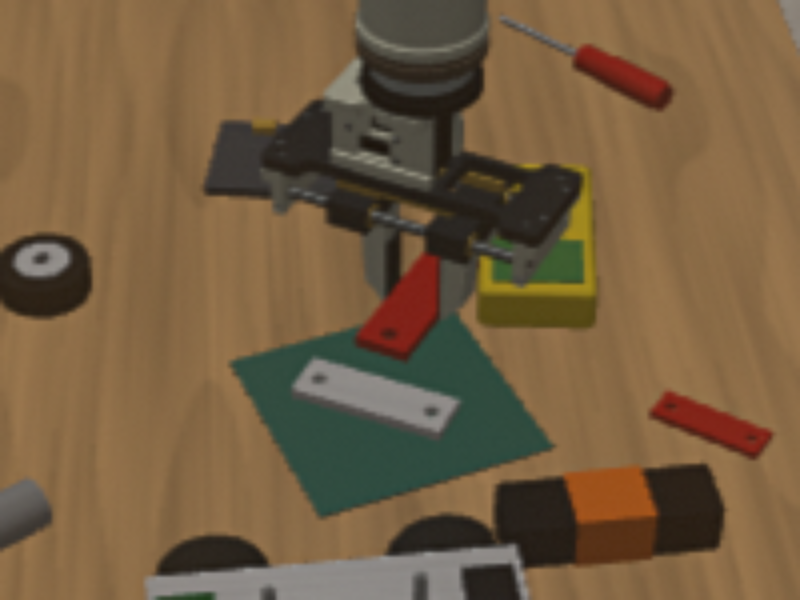

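The red plate is held level, with one visible end at px (395,345), and the plain plate is undisturbed. Carrying to the stop.

Call:
{"op": "step_arm", "data": {
  "commands": [
    [255, -0.0042, 0.0192, 0, 0.122],
    [255, -0.0042, 0.0192, 0, 0.122],
    [255, -0.0042, 0.0192, 0, 0.122],
    [255, -0.0042, 0.0192, 0, 0.122],
    [255, -0.0042, 0.0192, 0, 0.122],
    [255, -0.0042, 0.0192, 0, 0.122],
    [255, -0.0042, 0.0192, 0, 0.122],
    [255, -0.0042, 0.0192, 0, 0.122]
  ]
}}

```text
clock: 6.85
tcp_pos: [0.5543, 0.1226, 0.1032]
eef_rot: [-0.001, 0.533, 0.846, -0.001]
ft_force: [0.0, 0.4, -0.7]
width: 0.0356
```

Call:
{"op": "step_arm", "data": {
  "commands": [
    [255, -0.0042, 0.0192, 0, 0.122],
    [255, -0.0042, 0.0192, 0, 0.122],
    [255, -0.0042, 0.0192, 0, 0.122],
    [255, -0.0042, 0.0192, 0, 0.122],
    [255, -0.0042, 0.0192, 0, 0.122],
    [255, -0.0042, 0.0192, 0, 0.122],
    [255, -0.0042, 0.0192, 0, 0.122],
    [255, 0, 0, 0, 0.122]
  ]
}}

```text
clock: 7.65
tcp_pos: [0.5238, 0.2602, 0.1033]
eef_rot: [-0.001, 0.072, 0.997, 0.001]
ft_force: [-0.5, -0.2, -1.1]
width: 0.0356
```

Run:
```python
from h import *
st=arm.read_state(); print(st["width"],st["tcp_pos"],st["eef_rot"],st["joint_positions"].round(2))
for n in("side","top"):
  s=arm.snapshot(n)
  for d in arm.pinpoint(n,"plate_red_center"): print(n,d["conf"],c2w(s,d["xyz"]).round(4))
  u,v=w2p(s,st["tcp_pos"])[0].astype(int); cv2.imwrite(f"pics/{n}3c.png",cv2.resize(s["img"][v-50:v+50,u-50:u+50,::-1],(400,400)))
a=cv2.imread("pics/side3c.png");b=cv2.imread("pics/top3c.png");cv2.imwrite("pics/c3.png",np.hstack([a,b]))
```

```text
0.03563686842217542 [0.52379348 0.26023026 0.10334528] [-1.17572929e-03  7.22421116e-02  9.97386015e-01  9.11974193e-04] [-0.27  0.52 -0.31  1.82  0.2   0.83  0.75]
side 0.94 [ 0.2429 -0.319   0.0082]
side 0.61 [ 0.7857 -0.0535  0.0038]
top 0.63 [ 0.2412 -0.3244  0.0054]
```

View pics/c3.png

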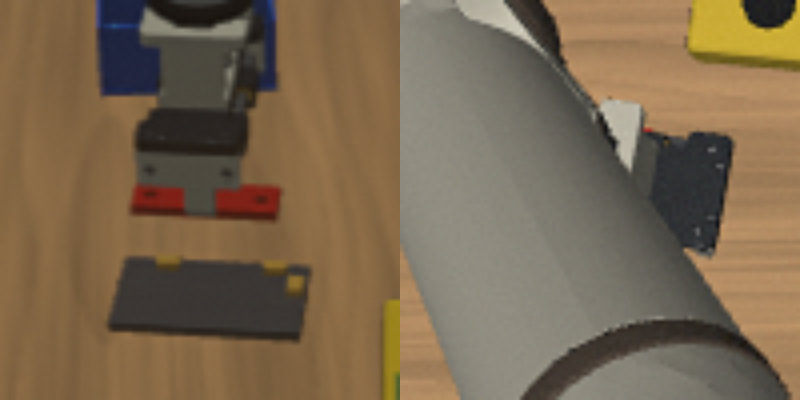

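Call:
{"op": "step_arm", "data": {
  "commands": [
    [255, -0.004, 0.0155, 0, -0.013],
    [255, 0, 0, -0.025, 0],
    [255, 0, 0, -0.025, 0],
    [255, 0, 0, -0.02, 0],
    [255, 0, 0, -0.01, 0],
    [255, 0, 0, -0.005, 0],
    [255, 0, 0, 0, 0],
    [255, 0, 0, 0, 0]
  ]
}}

```text
clock: 8.65
tcp_pos: [0.5226, 0.2722, 0.02]
eef_rot: [0.001, 0.084, 0.996, 0.0]
ft_force: [0.5, -0.1, -0.1]
width: 0.0356
```

Call:
{"op": "step_arm", "data": {
  "commands": [
    [255, 0, 0, -0.001, 0],
    [255, 0, 0, -0.001, 0],
    [255, 0, 0, -0.001, 0],
    [255, 0, 0, -0.001, 0],
    [255, 0, 0, -0.0005, 0],
    [255, 0, 0, 0, 0],
    [255, 0, 0, 0, 0],
    [255, 0, 0, 0, 0]
  ]
}}

```text
clock: 9.45
tcp_pos: [0.5219, 0.2719, 0.0147]
eef_rot: [-0.0, 0.083, 0.997, 0.0]
ft_force: [0.1, -0.8, -0.9]
width: 0.0361
```

Call:
{"op": "step_arm", "data": {
  "commands": [
    [255, 0, 0, -0.0007, 0.008],
    [255, 0, 0, -0.0007, 0],
    [255, 0, 0, -0.0005, 0],
    [255, 0, 0, 0, 0],
    [255, 0, 0, 0, 0],
    [255, 0, 0, 0, 0],
    [255, 0, 0, 0, 0],
    [255, 0, 0, 0, 0]
  ]
}}

```text
clock: 10.25
tcp_pos: [0.5219, 0.2719, 0.0132]
eef_rot: [0.0, 0.08, 0.997, -0.0]
ft_force: [-1.4, -1.2, 4.6]
width: 0.0354
```

Run:
```python
from h import *
for i in range(3):
  st=arm.read_state(); print(st["tcp_pos"].round(4),st["ft_force"].round(2),st["ft_torque"].round(2),st["width"])
```

```text
[0.5219 0.2719 0.0132] [-1.38 -1.16  4.63] [-0.3   0.39 -0.04] 0.035355749553522726
[0.5219 0.2719 0.0132] [-1.38 -1.16  4.63] [-0.3   0.39 -0.04] 0.035355749553522726
[0.5219 0.2719 0.0132] [-1.38 -1.16  4.63] [-0.3   0.39 -0.04] 0.035355749553522726
```

Call:
{"op": "step_arm", "data": {
  "commands": [
    [255, 0.0002, 0.0015, 0, 0],
    [255, 0.0002, 0.0015, 0, 0],
    [255, 0.0002, 0.0015, 0, 0],
    [255, 0.0003, 0.0015, 0, 0],
    [255, 0.0003, 0.0015, 0, 0],
    [255, 0.0002, 0.0015, 0, 0],
    [255, 0, 0, 0, 0],
    [255, 0, 0, 0, 0]
  ],
  "grip_force": 8
}}

```text
clock: 11.05
tcp_pos: [0.5238, 0.2786, 0.0131]
eef_rot: [0.0, 0.08, 0.997, -0.001]
ft_force: [-1.4, -5.2, 6.4]
width: 0.0362
```

Call:
{"op": "step_arm", "data": {
  "commands": [
    [255, 0.0002, 0.001, 0, 0],
    [255, 0.0002, 0.001, 0, 0],
    [255, 0, 0, 0, 0],
    [255, 0, 0, 0, 0],
    [255, 0, 0, 0, 0],
    [255, 0, 0, 0, 0],
    [255, 0, 0, 0, 0],
    [255, 0, 0, 0, 0]
  ]
}}

```text
clock: 11.85
tcp_pos: [0.5242, 0.2803, 0.0131]
eef_rot: [0.0, 0.08, 0.997, -0.002]
ft_force: [-1.0, -4.7, 7.8]
width: 0.0362
```

Call:
{"op": "step_arm", "data": {
  "commands": [
    [255, 0.0002, 0.001, 0.0003, 0],
    [255, 0.0001, 0.001, 0, 0],
    [255, 0, 0, 0, 0],
    [255, 0.0002, 0.001, 0, 0],
    [255, 0.0002, 0.001, 0, 0],
    [255, 0, 0, 0, 0],
    [255, 0, 0, 0, 0],
    [255, 0, 0, 0, 0]
  ]
}}

```text
clock: 12.65
tcp_pos: [0.5244, 0.2847, 0.0131]
eef_rot: [-0.0, 0.08, 0.997, -0.002]
ft_force: [0.5, -6.6, 7.0]
width: 0.0359
```

Call:
{"op": "step_arm", "data": {
  "commands": [
    [255, 0.0002, 0.001, 0, 0],
    [255, 0.0001, 0.0005, 0, 0],
    [255, 0, 0, 0, 0],
    [255, 0, 0, 0, 0],
    [255, 0, 0, 0, 0],
    [255, 0, 0, 0, 0],
    [255, 0, 0, 0, 0],
    [255, 0, 0, 0, 0]
  ]
}}

```text
clock: 13.45
tcp_pos: [0.5244, 0.2848, 0.0131]
eef_rot: [-0.001, 0.08, 0.997, -0.003]
ft_force: [-1.9, -9.7, 10.2]
width: 0.0358
```

Call:
{"op": "step_arm", "data": {
  "commands": [
    [255, 0.0015, -0.0002, 0.0004, 0],
    [255, 0.0015, -0.0002, 0, 0],
    [255, 0.0015, -0.0003, 0, 0],
    [255, 0, 0, 0, 0],
    [255, 0, 0, 0, 0],
    [255, 0, 0, 0, 0],
    [255, 0, 0, 0, 0],
    [255, 0, 0, 0, 0]
  ]
}}

```text
clock: 14.25
tcp_pos: [0.525, 0.2847, 0.0124]
eef_rot: [-0.004, 0.08, 0.997, -0.003]
ft_force: [-7.9, -8.3, 10.0]
width: 0.036
```

Call:
{"op": "step_arm", "data": {
  "commands": [
    [255, 0.001, -0.0002, 0, 0],
    [255, 0.001, -0.0001, 0, 0],
    [255, 0, 0, 0, 0],
    [255, 0, 0, 0, 0],
    [255, 0, 0, 0, 0],
    [255, 0, 0, 0, 0],
    [255, 0, 0, 0, 0],
    [255, 0, 0, 0, 0]
  ]
}}

```text
clock: 15.05
tcp_pos: [0.5257, 0.2845, 0.012]
eef_rot: [-0.005, 0.079, 0.997, -0.004]
ft_force: [-9.6, -8.2, 8.2]
width: 0.0357
```

Call:
{"op": "step_arm", "data": {
  "commands": [
    [255, 0.001, -0.0002, 0, 0],
    [255, 0.001, -0.0001, 0, 0],
    [255, 0, 0, 0, 0],
    [255, 0, 0, 0, 0],
    [255, 0, 0, 0, 0],
    [255, 0, 0, 0, 0],
    [255, 0, 0, 0, 0],
    [255, 0, 0, 0, 0]
  ]
}}

```text
clock: 15.85
tcp_pos: [0.5266, 0.2844, 0.0115]
eef_rot: [-0.006, 0.079, 0.997, -0.004]
ft_force: [-11.4, -6.4, 7.4]
width: 0.0357
```

Run:
```python
from h import *
st=arm.read_state(); s=arm.snapshot("side")
u,v=w2p(s,[.533,.283,.01])[0].astype(int); cv2.imwrite("pics/s4.png",cv2.resize(s["img"][v-30:v+30,u-40:u+40,::-1],(800,600),interpolation=cv2.INTER_CUBIC))
```

```text
(no output)
```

View pics/s4.png

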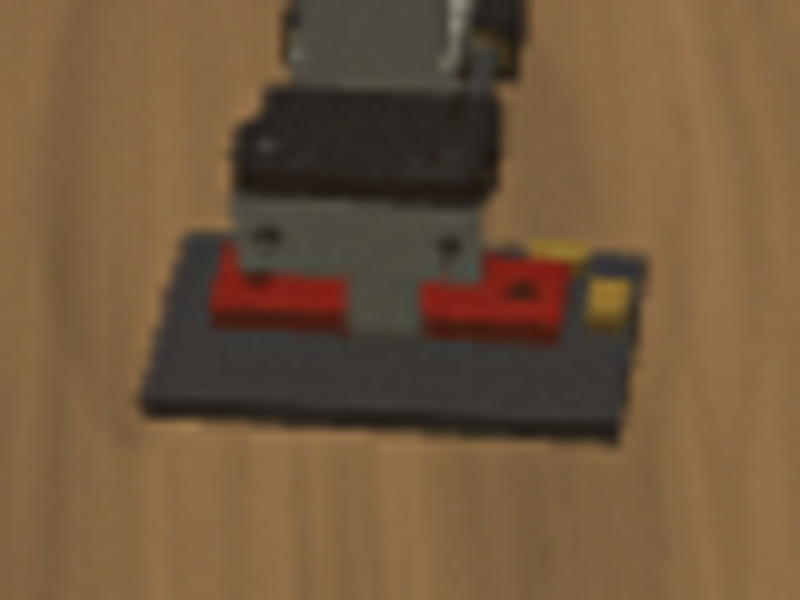

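Picture: the red plate lies on the bed against the +y stops, with about 2 px (4 mm) left to the +x stop at px (605,300) in the crop. It is sticking through friction, so I ease off the y and z pressing.

Call:
{"op": "step_arm", "data": {
  "commands": [
    [255, -0.0003, -0.002, 0.0008, 0],
    [255, -0.0001, -0.0008, 0.0003, 0],
    [255, 0, 0, 0, 0],
    [255, 0.001, -0.0002, 0, 0],
    [255, 0.001, -0.0001, 0, 0],
    [255, 0, 0, 0, 0],
    [255, 0, 0, 0, 0],
    [255, 0, 0, 0, 0]
  ]
}}

```text
clock: 16.7
tcp_pos: [0.5339, 0.2832, 0.014]
eef_rot: [-0.001, 0.08, 0.997, -0.001]
ft_force: [-3.1, -4.7, -0.8]
width: 0.0359
```

Call:
{"op": "step_arm", "data": {
  "commands": [
    [255, 0, 0, 0.0005, 0],
    [255, 0, 0, 0, 0],
    [255, 0, 0, 0, 0],
    [255, 0, 0, 0, 0],
    [255, 0, 0, 0, 0],
    [255, 0, 0, 0, 0],
    [255, 0, 0, 0, 0],
    [255, 0, 0, 0, 0]
  ]
}}

```text
clock: 17.5
tcp_pos: [0.5342, 0.2831, 0.0145]
eef_rot: [-0.001, 0.08, 0.997, -0.001]
ft_force: [-2.9, -4.7, -3.0]
width: 0.0361
```

Call:
{"op": "step_arm", "data": {
  "commands": [
    [255, 0, 0, -0.0007, 0],
    [255, 0, 0, 0, 0],
    [255, 0.001, -0.0002, 0, 0],
    [255, 0.001, -0.0001, 0, 0],
    [255, 0, 0, 0, 0],
    [255, 0, 0, 0, 0],
    [255, 0, 0, 0, 0],
    [255, 0, 0, 0, 0]
  ]
}}

```text
clock: 18.3
tcp_pos: [0.5343, 0.2831, 0.014]
eef_rot: [-0.002, 0.079, 0.997, -0.001]
ft_force: [-8.6, -4.8, 4.3]
width: 0.0356
```

Call:
{"op": "step_arm", "data": {
  "commands": [
    [255, 0.001, -0.0002, 0, 0],
    [255, 0.001, -0.0001, 0, 0],
    [255, 0, 0, 0, 0],
    [255, 0, 0, 0, 0],
    [255, 0, 0, 0, 0],
    [255, 0, 0, 0, 0],
    [255, 0, 0, 0, 0],
    [255, 0, 0, 0, 0]
  ]
}}

```text
clock: 19.1
tcp_pos: [0.5345, 0.2831, 0.0136]
eef_rot: [-0.003, 0.079, 0.997, -0.001]
ft_force: [-11.0, -4.7, 4.1]
width: 0.0359
```

Run:
```python
from h import *
st=arm.read_state(); s=arm.snapshot("side"); print(st["tcp_pos"].round(4),st["ft_force"].round(1))
u,v=w2p(s,[.533,.283,.01])[0].astype(int); cv2.imwrite("pics/s5.png",cv2.resize(s["img"][v-30:v+30,u-40:u+40,::-1],(800,600),interpolation=cv2.INTER_CUBIC))
# gap along the row of the plate: print red extents & brass
I=s["img"].astype(int); red=(I[...,0]>2*I[...,1])&(I[...,0]>60)
for r in range(v-2,v+5): print(r, np.where(red[r,u-40:u+40])[0][[0,-1]], I[r,u+14:u+24].tolist())
```

```text
[0.5345 0.2831 0.0136] [-11.   -4.7   4.1]
165 [24 58] [[69, 31, 19], [72, 29, 18], [107, 33, 23], [122, 30, 21], [116, 41, 22], [132, 103, 44], [139, 112, 49], [141, 112, 49], [123, 96, 43], [75, 64, 50]]
166 [24 58] [[100, 34, 23], [98, 32, 21], [122, 33, 22], [128, 33, 23], [128, 50, 27], [140, 106, 46], [142, 113, 48], [143, 113, 46], [125, 98, 43], [73, 63, 49]]
167 [24 58] [[128, 34, 23], [127, 33, 21], [130, 34, 24], [128, 32, 23], [117, 50, 26], [135, 104, 45], [141, 111, 48], [141, 111, 48], [108, 86, 42], [66, 55, 42]]
168 [24 57] [[115, 33, 22], [114, 33, 20], [114, 31, 21], [114, 33, 22], [104, 52, 27], [107, 82, 37], [111, 87, 39], [109, 86, 36], [87, 70, 38], [60, 49, 38]]
169 [31 57] [[72, 28, 15], [72, 28, 16], [73, 29, 18], [73, 29, 18], [71, 40, 19], [76, 58, 27], [77, 60, 28], [78, 61, 28], [69, 57, 37], [63, 52, 38]]Traceback (most recent call last):
  File "<stdin>", line 6, in <module>
IndexError: index 0 is out of bounds for axis 0 with size 0
```

Red now touches brass with no gap at rows 165–167, cols ~18–19. Relax and let go.

Call:
{"op": "step_arm", "data": {
  "commands": [
    [255, -0.002, 0.0003, 0, 0],
    [255, -0.0015, 0.0002, 0, 0],
    [255, 0, 0, 0, 0],
    [120, 0, 0, 0, 0],
    [110, 0, 0, 0, 0],
    [110, 0, 0, 0, 0],
    [110, 0, 0, 0, 0],
    [110, 0, 0, 0, 0]
  ]
}}

```text
clock: 19.95
tcp_pos: [0.5358, 0.2845, 0.0148]
eef_rot: [0.0, 0.079, 0.997, 0.0]
ft_force: [-0.9, 0.1, 1.0]
width: 0.0527
```

```bash
cat > chk.py <<'E'
from h import *
import sys
# fit plate on stop in side view; arg: colour, also seat camera
s=arm.snapshot("side"); st=arm.read_state(); print(st["tcp_pos"].round(4),st["eef_rot"].round(4),st["ft_force"].round(1),st["width"])
u,v=w2p(s,[.534,.284,.01])[0].astype(int); cv2.imwrite("pics/"+sys.argv[1],cv2.resize(s["img"][v-30:v+30,u-40:u+40,::-1],(800,600),interpolation=cv2.INTER_CUBIC))
E
python3 chk.py s6.png
```

```text
[0.5356 0.2843 0.0147] [3.000e-04 7.940e-02 9.968e-01 4.000e-04] [ 0.2  0.4 -0.4] 0.05224544522953988
```

View pics/s6.png

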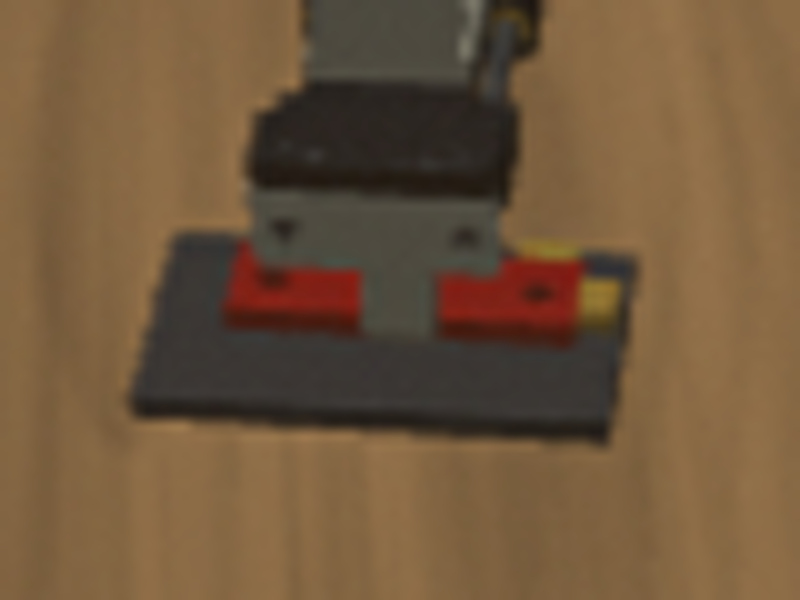

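Picture: red's end is against the +x stop (px 580,300) and its back edge at the +y stops, fingers open. One gentle push with the open finger in +y makes sure of the squaring.

Call:
{"op": "step_arm", "data": {
  "commands": [
    [110, 0.0003, 0.002, 0, 0],
    [110, 0.0003, 0.002, 0, 0],
    [110, 0.0003, 0.002, 0, 0],
    [110, 0.0002, 0.001, 0, 0],
    [110, 0.0001, 0.001, 0, 0],
    [110, 0.0001, 0.0005, 0, 0],
    [110, 0, 0, 0, 0],
    [110, 0, 0, 0, 0]
  ]
}}

```text
clock: 20.8
tcp_pos: [0.5363, 0.2911, 0.0143]
eef_rot: [-0.0, 0.08, 0.997, -0.001]
ft_force: [-1.1, -4.9, 3.8]
width: 0.0521
```

Call:
{"op": "step_arm", "data": {
  "commands": [
    [110, 0.0001, 0.001, 0, 0],
    [110, 0.0001, 0.001, 0, 0],
    [110, 0, 0, 0, 0],
    [110, 0, 0, 0, 0],
    [110, 0, 0, 0, 0],
    [110, 0, 0, 0, 0],
    [110, 0, 0, 0, 0],
    [110, 0, 0, 0, 0]
  ]
}}

```text
clock: 21.6
tcp_pos: [0.5364, 0.2911, 0.0142]
eef_rot: [-0.001, 0.08, 0.997, -0.002]
ft_force: [-3.3, -8.0, 5.1]
width: 0.0524
```

Call:
{"op": "step_arm", "data": {
  "commands": [
    [110, -0.0008, -0.005, 0, 0],
    [110, -0.0006, -0.0055, 0, 0],
    [110, 0, 0, 0, 0],
    [110, 0, 0, -0.001, 0],
    [110, 0, 0, -0.001, 0],
    [110, 0, 0, 0, 0],
    [110, 0, 0, 0, 0],
    [110, 0, 0, 0, 0]
  ]
}}

```text
clock: 22.4
tcp_pos: [0.5353, 0.2841, 0.0124]
eef_rot: [-0.0, 0.079, 0.997, 0.0]
ft_force: [0.6, -0.3, -0.7]
width: 0.0521
```

Call:
{"op": "step_arm", "data": {
  "commands": [
    [110, -0.0001, -0.0009, 0, 0],
    [110, 0, 0, 0, 0],
    [150, 0, 0, 0, 0],
    [255, 0, 0, 0, 0],
    [255, 0, 0, 0, 0],
    [255, 0, 0, 0, 0],
    [255, 0, 0, 0, 0],
    [255, 0, 0, 0, 0]
  ],
  "grip_force": 30
}}

```text
clock: 23.2
tcp_pos: [0.5353, 0.2829, 0.0124]
eef_rot: [-0.0, 0.08, 0.997, -0.0]
ft_force: [0.3, -0.6, 0.5]
width: 0.0355
```

```bash
python3 chk.py s7.png; python3 -c "
import cv2;i=cv2.imread('pics/s7.png');cv2.imwrite('pics/s7.png',cv2.resize(i,(600,450)))"
```

```text
[0.5353 0.2829 0.0124] [-0.      0.0795  0.9968 -0.    ] [-0.3  0.3  1. ] 0.03532153357850067
```

Call:
{"op": "step_arm", "data": {
  "commands": [
    [255, 0, 0, 0.005, 0],
    [255, 0, 0, 0.015, 0],
    [255, 0, 0, 0.025, 0],
    [255, 0, 0, 0.035, 0],
    [255, 0, 0, 0.035, 0],
    [255, 0, 0, 0.03, 0],
    [255, 0, 0, 0.01, 0],
    [255, 0, 0, 0, 0]
  ]
}}

```text
clock: 24.05
tcp_pos: [0.5365, 0.2837, 0.1701]
eef_rot: [0.002, 0.08, 0.997, 0.001]
ft_force: [-0.0, -0.6, -1.1]
width: 0.0357
```

Call:
{"op": "step_arm", "data": {
  "commands": [
    [255, -0.0004, -0.03, 0, 0.0136],
    [255, -0.0004, -0.036, 0, 0.0136],
    [255, -0.0004, -0.036, 0, 0.0136],
    [255, -0.0004, -0.036, 0, 0.0136],
    [255, -0.0004, -0.036, 0, 0.0136],
    [255, -0.0004, -0.036, 0, 0.0136],
    [255, -0.0004, -0.036, 0, 0.0136],
    [255, -0.0004, -0.036, 0, 0.0136]
  ]
}}

```text
clock: 24.85
tcp_pos: [0.5305, -0.0005, 0.1657]
eef_rot: [-0.002, 0.025, 1.0, -0.0]
ft_force: [0.7, -0.6, -0.8]
width: 0.0356
```

Call:
{"op": "step_arm", "data": {
  "commands": [
    [255, -0.0004, -0.036, 0, 0.0136],
    [255, -0.0004, -0.036, 0, 0.0136],
    [255, -0.0004, -0.036, 0, 0.0136],
    [255, -0.0004, -0.036, 0, 0.0136],
    [255, -0.0004, -0.036, 0, 0.0136],
    [255, -0.0004, -0.036, 0, 0.0136],
    [255, -0.0004, -0.036, 0, 0.0136],
    [255, -0.0004, -0.03, 0, 0.0136]
  ]
}}

```text
clock: 25.65
tcp_pos: [0.5271, -0.2829, 0.1654]
eef_rot: [-0.002, -0.029, 1.0, 0.0]
ft_force: [0.7, -0.6, 0.1]
width: 0.0354
```

Call:
{"op": "step_arm", "data": {
  "commands": [
    [255, 0, 0, 0, 0],
    [255, 0, 0, 0, 0],
    [255, 0, 0, 0, 0],
    [255, 0, 0, 0, 0],
    [255, 0, 0, 0, 0],
    [255, 0, 0, 0, 0],
    [255, 0, 0, 0, 0],
    [255, 0, 0, 0, 0]
  ]
}}

```text
clock: 26.45
tcp_pos: [0.5289, -0.2809, 0.1676]
eef_rot: [0.0, -0.029, 1.0, -0.0]
ft_force: [-0.3, 0.8, -0.1]
width: 0.0352
```

Run:
```python
from h import *
st=arm.read_state(); print(st["width"],st["tcp_pos"].round(4),st["eef_rot"].round(4),st["joint_positions"].round(2))
C=[]
for n in("side","top"):
  s=arm.snapshot(n); save(s,n+"8.png")
  for o in("plate_red_center","plate_plain_center","seat"):
    for d in arm.pinpoint(n,o): print(n,o,round(d["conf"],2),c2w(s,d["xyz"]).round(4))
  u,v=w2p(s,[.529,-.297,.11])[0].astype(int); C.append(cv2.resize(s["img"][v-37:v+38,u-33:u+33,::-1],(396,450),interpolation=cv2.INTER_CUBIC))
cv2.imwrite("pics/c8.png",np.hstack(C))
```

```text
0.03522284451292085 [ 0.5289 -0.2809  0.1676] [ 1.000e-04 -2.930e-02  9.996e-01 -1.000e-04] [ 0.58  0.45 -0.18  1.75  0.1   0.96  1.99]
side plate_red_center 0.97 [ 0.2431 -0.3186  0.0087]
side plate_red_center 0.59 [ 0.7886 -0.0477  0.0081]
side plate_plain_center 0.95 [ 0.8193 -0.2539  0.0055]
side plate_plain_center 0.6 [ 0.563  -0.0185  0.0057]
side seat 0.84 [ 0.5271 -0.2976  0.0882]
side seat 0.22 [0.5351 0.2815 0.016 ]
top plate_red_center 0.8 [ 0.2426 -0.3243  0.0022]
top plate_red_center 0.6 [ 0.7901 -0.0533  0.0026]
top plate_red_center 0.52 [ 0.5217 -0.2805  0.1692]
top plate_plain_center 0.93 [ 0.8212 -0.2542  0.0064]
top plate_plain_center 0.79 [ 0.5611 -0.0156  0.0071]
top seat 0.61 [ 0.5281 -0.3002  0.0868]
```

View pics/c8.png

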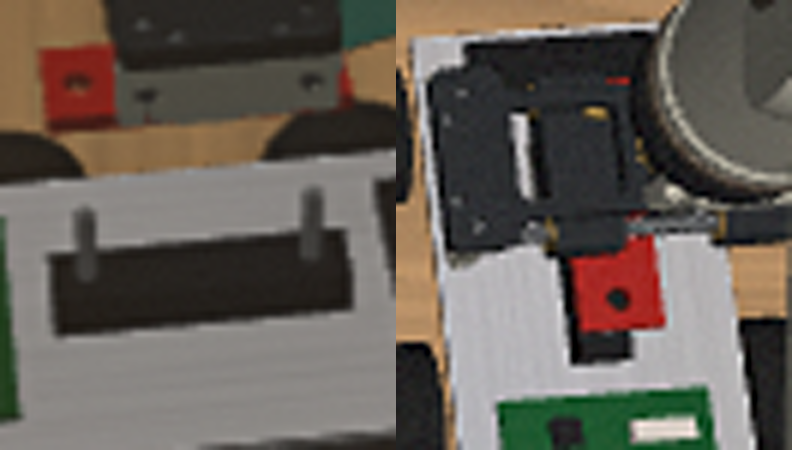

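Picture: the plate is held level ahead of the mount. In the side view its free hole is at crop px (78,82) and the pins at (85,210) and (313,190). In the top view the hole is at (618,298). I'll use the held plate's known pose to remove the local camera bias.

```bash
cat > seat.py <<'E'
from h import *
# p0: TCP pose for plate pics; d: plate centre offset along ex
T=np.array([.5289,-.2809,.1676]); a=.0586; ex=np.array([np.cos(a),np.sin(a)])
hole=lambda d:np.r_[T[:2]+ex*(d-.042),T[2]-.0024+.008]
S={}
for n in("side","top"):
    s=arm.snapshot(n); s["img"]=cv2.imread(f"pics/{n}8.png")[:,:,::-1]; S[n]=s
    pr=w2p(s,hole(.0004))[0]; x,y=pr.round().astype(int)
    r=s["img"][y-5:y+6,x-5:x+6].astype(int)
    print(n,"pred",pr.round(2)); print(r[...,0])
s=S["side"]; u,v=w2p(s,[.529,-.297,.11])[0].astype(int); print("side crop0",u-33,v-37)
for p in((.042,0,.035),(-.042,0,.035),(.042,0,0),(-.042,0,0)):
    b=.06; w=[.529+np.cos(b)*p[0],-.297+np.sin(b)*p[0],.09+p[2]]; print(p,w2p(s,w)[0].round(2), (6*(w2p(s,w)[0]-[u-33,v-37])).round(0))
# block in side
I=s["img"].astype(int); print(I[v-8:v+20,u-26:u+30,0][:, ::1].tolist() if 0 else "")
m=(I.max(2)<75); m[:, :u-28]=0; m[:,u+28:]=0; m[:v-2]=0; m[v+22:]=0; m=blob(m,np.array([u,v+9]))
c=np.vstack(cv2.findContours(m.astype(np.uint8),0,1)[0]); k=np.zeros(m.shape,np.uint8); cv2.fillConvexPoly(k,cv2.convexHull(c),1)
print("block side",fit(s,k>0,(.529,-.297,.06),BOX["seat"]),k.sum())
s=S["top"]; s["img"]=cv2.imread("pics/top0.png")[:,:,::-1]; print("block top",fit(s,mk(s,"seat",w2p(s,[.528,-.297,.09])[0]),(.529,-.297,.06),BOX["seat"]))
E
python3 seat.py
```

```text
side pred [256.47 255.1 ]
[[128 127 127 127 127 127 127 126 128 131 121]
 [127 127 126 127 126 128 127 129 128 129 119]
 [127 128 128 129 128 128 128 127 127 130 120]
 [127 128 129 128 123 125 126 128 127 129 121]
 [127 129 121  95  90  86 104 121 128 130 129]
 [128 127 102  69  68  65  72 105 125 128 129]
 [127 129 112  81  97  89  89 117 127 129 129]
 [127 128 129 129 133 133 128 128 127 129 129]
 [124 128 128 130 129 130 129 128 128 129 129]
 [128 128 128 129 128 129 128 128 129 131 130]
 [126 129 129 128 129 129 129 130 129 129 129]]
top pred [395.07 232.02]
[[179 174 176 177 172 171 169 168 165 165 166]
 [168 170 169 167 167 167 168 167 168 167 167]
 [169 168 167 164 164 167 167 167 166 169 166]
 [170 166 167 166 169 166 168 171 168 168 164]
 [171 166 166 169 173 163 165 167 170 166 168]
 [172 169 165 171 130  52  66 119 163 168 167]
 [169 169 169 171  45  21  24  72 158 169 165]
 [173 166 169 170 100  23  25  50 148 168 167]
 [173 169 169 170 173 110  54 116 173 169 164]
 [172 168 165 167 172 171 174 173 169 165 168]
 [177 169 169 170 169 173 170 168 169 169 167]]
side crop0 243 242
(0.042, 0, 0.035) [295.26 272.74] [314. 184.]
(-0.042, 0, 0.035) [257.25 276.17] [ 86. 205.]
(0.042, 0, 0) [295.07 283.72] [312. 250.]
(-0.042, 0, 0) [257.75 287.14] [ 89. 271.]

block side (array([ 0.52758441, -0.29577018,  0.06595815]), np.float64(0.23098682095789133)) 915
block top (array([ 0.52577771, -0.29913688,  0.05081757]), np.float64(0.06390499861916599))
```

Run:
```python
import cv2,numpy as np
i=cv2.imread("pics/side8.png")[:,:,1].astype(int)
for x0 in (252,289):
  print("cols",x0,x0+12)
  for r in range(270,300): print(r,i[r,x0:x0+13])
t=cv2.imread("pics/top0.png")[:,:,1].astype(int)
print("top cols 383-402")
for r in range(201,248): print(r,t[r,382:402])
```

```text
cols 252 264
270 [ 27  27  26  23  35  96 105  99 100 105 106 109 109]
271 [ 52  47  46  46  53  86 114 119 129 136 132 144 139]
272 [154 144 140 141 139 138 139 138 139 139 139 142 139]
273 [143 141 142 141 141 140 141 139 139 137 137 138 137]
274 [137 136 138 138 138 138 138 136 136 137 137 136 138]
275 [137 139 139 141 139 140 141 141 139 138 139 139 138]
276 [139 140 141 137 120 112 134 140 138 138 136 136 136]
277 [136 136 134 101  88  74  91 131 137 135 136 137 138]
278 [135 137 138  97  70  59  74 131 141 140 139 140 139]
279 [138 141 142  97  64  53  60 130 140 138 138 137 137]
280 [136 139 138  96  64  54  60 133 143 141 140 139 138]
281 [138 139 140  99  64  54  62 131 140 139 138 139 139]
282 [139 141 142 112  70  57  65 134 145 145 145 144 145]
283 [141 146 146 114  71  57  56  82  89  87  69  63  53]
284 [61 54 52 51 57 59 54 41 35 34 32 30 28]
285 [28 26 27 43 60 61 56 39 32 33 32 34 33]
286 [30 31 32 45 61 62 59 42 33 33 34 31 35]
287 [32 32 34 44 61 63 58 41 35 35 34 33 35]
288 [32 32 34 37 52 60 49 37 33 33 36 35 35]
289 [30 33 33 33 35 35 35 34 35 35 34 34 33]
290 [
[... 5525 characters left out ...]
166]
240 [175 176 170 174 184 140   1  11  38  36  29  30  31  33  30  23 100 171
 175 171]
241 [170 174 174 171 182 142   8   7  32  36  34  33  32  30  30  23 103 177
 173 171]
242 [172 173 174 172 179 191   3  14  35  32  29  38  34  28  25  28 102 175
 172 172]
243 [166 175 176 169 178 189   0   0  34  25  23  24  23  24  18  20  93 172
 171 172]
244 [171 173 177 172 177 185  47  52  55  54  95  95  97  96 140 188 179 170
 170 173]
245 [170 175 176 170 176 180 185 187 184 182 181 179 178 179 181 178 171 172
 170 172]
246 [170 172 177 171 176 176 174 181 174 174 175 172 174 176 175 177 170 171
 169 172]
247 [175 171 177 171 172 177 176 174 177 173 174 172 171 174 175 179 171 168
 168 175]
```

Call:
{"op": "step_arm", "data": {
  "commands": [
    [255, 0, -0.008, 0, 0],
    [255, 0, -0.0083, -0.01, 0],
    [255, 0, 0, -0.015, 0],
    [255, 0, 0, -0.01, 0],
    [255, 0, 0, -0.0015, 0],
    [255, 0, 0, 0, 0],
    [255, 0, 0, 0, 0],
    [255, 0, 0, 0, 0]
  ]
}}

```text
clock: 27.75
tcp_pos: [0.5294, -0.2973, 0.1315]
eef_rot: [0.0, -0.029, 1.0, -0.0]
ft_force: [0.1, 0.4, -0.8]
width: 0.0351
```

```bash
cat > look.py <<'E'
from h import *
import sys
st=arm.read_state(); print(st["width"],st["tcp_pos"].round(4),st["eef_rot"].round(4),st["ft_force"].round(1))
C=[]
for n in("side","top"):
  s=arm.snapshot(n); save(s,f"{n}_{sys.argv[1]}.png")
  u,v=w2p(s,[.529,-.297,.11])[0].astype(int); C.append(cv2.resize(s["img"][v-37:v+38,u-33:u+33,::-1],(396,450),interpolation=cv2.INTER_CUBIC))
cv2.imwrite(f"pics/c_{sys.argv[1]}.png",np.hstack(C))
E
python3 look.py a
```

```text
0.035116586223310195 [ 0.5294 -0.2973  0.1315] [ 4.000e-04 -2.940e-02  9.996e-01 -2.000e-04] [ 0.1  0.4 -0.8]
```

View pics/c_a.png

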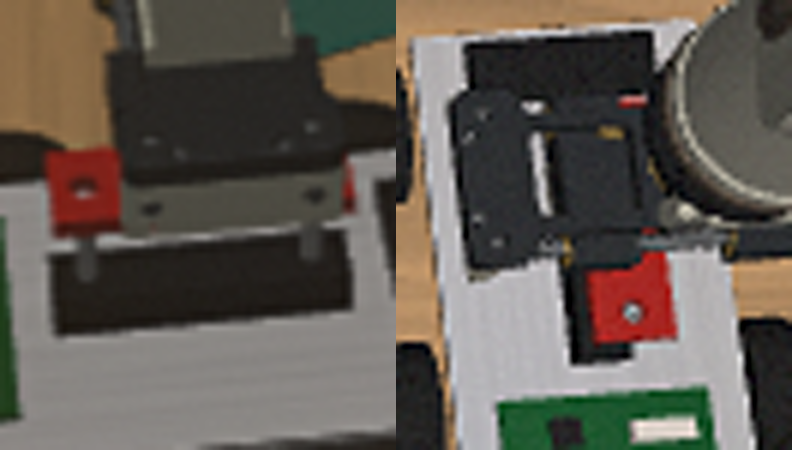

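Picture: in the top view the pin shows centred in the visible hole at (632,312). In the side view the plate sits just above the pin tips. Descending with force checks.

Call:
{"op": "step_arm", "data": {
  "commands": [
    [255, -0.0003, 0, -0.002, 0],
    [255, 0, 0, -0.002, 0],
    [255, 0, 0, -0.002, 0],
    [255, 0, 0, -0.002, 0],
    [255, 0, 0, -0.002, 0],
    [255, 0, 0, -0.002, 0],
    [255, 0, 0, 0, 0],
    [255, 0, 0, 0, 0]
  ]
}}

```text
clock: 28.65
tcp_pos: [0.5285, -0.2973, 0.1188]
eef_rot: [-0.0, -0.029, 1.0, 0.0]
ft_force: [-0.9, 0.5, -0.9]
width: 0.0354
```

Call:
{"op": "step_arm", "data": {
  "commands": [
    [255, 0, 0, -0.002, 0],
    [255, 0, 0, -0.002, 0],
    [255, 0, 0, -0.002, 0],
    [255, 0, 0, 0, 0],
    [255, 0, 0, 0, 0],
    [255, 0, 0, 0, 0],
    [255, 0, 0, 0, 0],
    [255, 0, 0, 0, 0]
  ]
}}

```text
clock: 29.45
tcp_pos: [0.5286, -0.2973, 0.113]
eef_rot: [0.0, -0.029, 1.0, -0.0]
ft_force: [-0.0, -0.0, -0.1]
width: 0.0356
```

Both holes are on the pins without force. Continue down.

Call:
{"op": "step_arm", "data": {
  "commands": [
    [255, 0, 0, -0.003, 0],
    [255, 0, 0, -0.003, 0],
    [255, 0, 0, -0.003, 0],
    [255, 0, 0, -0.003, 0],
    [255, 0, 0, -0.003, 0],
    [255, 0, 0, -0.002, 0],
    [255, 0, 0, 0, 0],
    [255, 0, 0, 0, 0]
  ]
}}

```text
clock: 30.25
tcp_pos: [0.5286, -0.2974, 0.0959]
eef_rot: [0.0, -0.029, 1.0, -0.0]
ft_force: [0.1, -0.5, -0.6]
width: 0.0352
```

Call:
{"op": "step_arm", "data": {
  "commands": [
    [255, 0, 0, -0.001, 0],
    [255, 0, 0, -0.001, 0],
    [255, 0, 0, -0.001, 0],
    [255, 0, 0, 0, 0],
    [255, 0, 0, 0, 0],
    [255, 0, 0, 0, 0],
    [255, 0, 0, 0, 0],
    [255, 0, 0, 0, 0]
  ]
}}

```text
clock: 31.05
tcp_pos: [0.5286, -0.2973, 0.093]
eef_rot: [0.0, -0.029, 1.0, 0.0]
ft_force: [-0.1, -0.3, -0.6]
width: 0.0355
```

Call:
{"op": "step_arm", "data": {
  "commands": [
    [255, 0, 0, -0.0006, 0],
    [255, 0, 0, -0.0004, 0],
    [255, 0, 0, 0, 0],
    [200, 0, 0, 0, 0],
    [110, 0, 0, 0, 0],
    [110, 0, 0, 0, 0],
    [110, 0, 0, 0, 0],
    [110, 0, 0, 0, 0]
  ]
}}

```text
clock: 31.85
tcp_pos: [0.5285, -0.2973, 0.0917]
eef_rot: [-0.0, -0.029, 1.0, 0.0]
ft_force: [0.3, -0.1, 0.3]
width: 0.052
```

Call:
{"op": "step_arm", "data": {
  "commands": [
    [80, 0, 0, 0.002, 0],
    [60, 0, 0, 0.01, 0],
    [0, 0, 0, 0.02, 0],
    [0, 0, 0, 0.02, 0],
    [0, 0, 0, 0.02, 0],
    [0, 0, 0, 0.01, 0],
    [0, 0, 0, 0, 0],
    [0, 0, 0, 0, 0]
  ]
}}

```text
clock: 32.65
tcp_pos: [0.5283, -0.2972, 0.1737]
eef_rot: [-0.0, -0.029, 1.0, 0.0]
ft_force: [-1.0, 0.6, -0.6]
width: 0.0916
```

```bash
python3 look.py b
python3 - <<'E'
from h import *
for n in("side","top"):
  s=arm.snapshot(n)
  for d in arm.pinpoint(n,"plate_red_center")+arm.pinpoint(n,"plate_plain_center"): print(n,round(d["conf"],2),c2w(s,d["xyz"]).round(4))
E
```

```text
0.09157099098934242 [ 0.5283 -0.2972  0.1737] [-1.000e-04 -2.920e-02  9.996e-01  0.000e+00] [-1.   0.6 -0.6]
side 0.97 [ 0.5273 -0.2959  0.0938]
side 0.8 [ 0.2448 -0.3198  0.011 ]
side 0.61 [ 0.791  -0.0497  0.0049]
side 0.92 [ 0.8187 -0.252   0.0046]
side 0.59 [ 0.5635 -0.0162  0.0072]
top 0.74 [ 0.5221 -0.2956  0.0944]
top 0.68 [ 0.7924 -0.0534  0.0018]
top 0.58 [ 0.2419 -0.3241  0.007 ]
top 0.8 [ 0.5625 -0.0165  0.0082]
top 0.79 [ 0.823  -0.2529  0.006 ]
```

View pics/c_b.png

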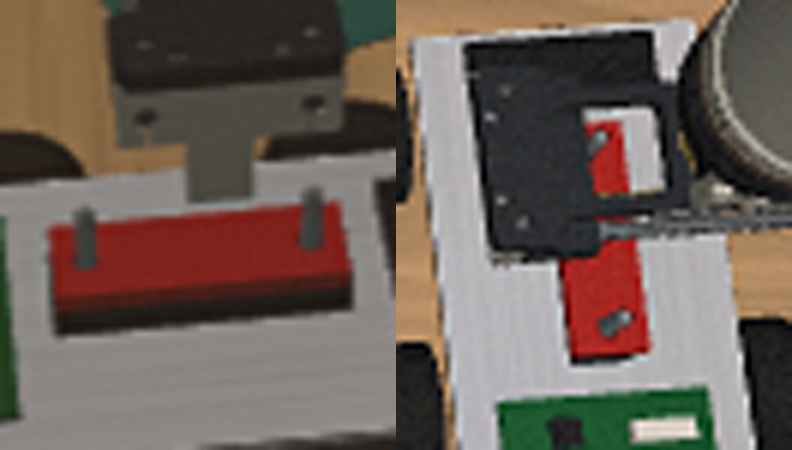

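Red is seated over both pins in both views. Now measure the plain plate.

Run:
```python
from h import *
for n in("side","top"):
  s=arm.snapshot(n); I=s["img"].astype(int); m=(I.min(2)>105)&(I.max(2)-I.min(2)<40)
  if n=="side": m=(I.min(2)>85)&(I.max(2)-I.min(2)<40)
  m=blob(m,w2p(s,[.5635,-.0165,.009])[0]); c=np.vstack(cv2.findContours(m.astype(np.uint8),0,1)[0]); k=np.zeros(m.shape,np.uint8); cv2.fillConvexPoly(k,cv2.convexHull(c),1)
  print(n,fit(s,k>0,(.5635,-.0165,-.5),((-.055,.055),(-.018,.018),.003,.011)),m.sum())
```

```text
side (array([ 0.56027269, -0.01101224, -0.41657525]), np.float64(0.9790638836179634)) 106
top (array([ 0.56224553, -0.01505213, -0.49257398]), np.float64(0.06571624282900933)) 412
```

Call:
{"op": "step_arm", "data": {
  "commands": [
    [0, 0.004, 0.03, 0, -0.06],
    [0, 0.004, 0.03, 0, -0.06],
    [0, 0.004, 0.03, 0, -0.06],
    [0, 0.004, 0.03, 0, -0.06],
    [0, 0.004, 0.03, 0, -0.06],
    [0, 0.004, 0.03, 0, -0.06],
    [0, 0.004, 0.03, 0, -0.06],
    [0, 0.004, 0.03, 0, -0.06]
  ]
}}

```text
clock: 33.95
tcp_pos: [0.5607, -0.0561, 0.1741]
eef_rot: [0.0, 0.21, 0.978, 0.0]
ft_force: [-0.7, 0.1, -0.5]
width: 0.0918
```

Call:
{"op": "step_arm", "data": {
  "commands": [
    [0, 0.0025, 0.021, -0.02, -0.036],
    [0, 0.0022, 0.0207, -0.03, -0.035],
    [0, 0, 0, -0.03, 0],
    [0, 0, 0, -0.03, 0],
    [0, 0, 0, -0.02, 0],
    [0, 0, 0, 0, 0],
    [0, 0, 0, 0, 0],
    [0, 0, 0, 0, 0]
  ]
}}

```text
clock: 34.75
tcp_pos: [0.5666, -0.0156, 0.0453]
eef_rot: [0.001, 0.244, 0.97, 0.0]
ft_force: [0.5, -0.8, -0.3]
width: 0.0917
```

Run:
```python
from h import *
s=arm.snapshot("side"); st=arm.read_state(); print(st["tcp_pos"].round(4),st["eef_rot"].round(4))
for d in arm.pinpoint("side","plate_plain_center"): print(round(d["conf"],2),c2w(s,d["xyz"]).round(4))
u,v=w2p(s,[.565,-.0155,.007])[0].astype(int); cv2.imwrite("pics/p1.png",cv2.resize(s["img"][v-45:v+30,u-50:u+50,::-1],(800,600),interpolation=cv2.INTER_CUBIC))
```

```text
[ 0.5666 -0.0157  0.0455] [1.300e-03 2.439e-01 9.698e-01 3.000e-04]
0.89 [ 0.815  -0.2555  0.0074]
0.87 [ 0.5658 -0.0171  0.0042]
```

View pics/p1.png

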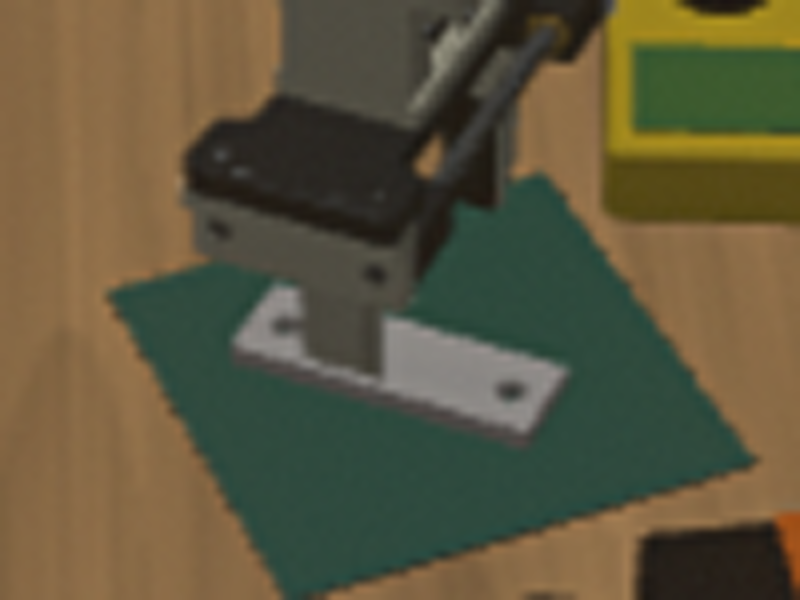

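The fingers straddle the plain plate, parallel to it (plate ends at px (255,320) and (545,400)). Descend and grip.

Call:
{"op": "step_arm", "data": {
  "commands": [
    [0, 0, 0, -0.02, 0],
    [0, 0, 0, -0.012, 0],
    [0, 0, 0, -0.006, 0],
    [0, 0, 0, 0, 0],
    [110, 0, 0, 0, 0],
    [150, 0, 0, 0, 0],
    [255, 0, 0, 0, 0],
    [255, 0, 0, 0, 0]
  ],
  "grip_force": 25
}}

```text
clock: 35.65
tcp_pos: [0.5656, -0.0156, 0.0063]
eef_rot: [0.0, 0.244, 0.97, 0.0]
ft_force: [0.2, -0.4, -0.4]
width: 0.0642
```

Call:
{"op": "step_arm", "data": {
  "commands": [
    [255, 0, 0, 0, 0],
    [255, 0, 0, 0, 0],
    [255, 0, 0, 0, 0],
    [255, 0, 0, 0.005, 0],
    [255, 0, 0, 0.015, 0],
    [255, 0, 0, 0.02, 0],
    [255, 0, 0, 0.02, 0],
    [255, 0, 0, 0.02, 0]
  ]
}}

```text
clock: 36.45
tcp_pos: [0.5654, -0.0156, 0.0878]
eef_rot: [0.0, 0.244, 0.97, 0.0]
ft_force: [0.3, 0.5, -1.0]
width: 0.0349
```

Call:
{"op": "step_arm", "data": {
  "commands": [
    [255, -0.004, 0.029, 0.002, 0.0335],
    [255, -0.004, 0.029, 0.002, 0.0335],
    [255, -0.004, 0.029, 0, 0.0335],
    [255, -0.004, 0.029, 0, 0.0335],
    [255, -0.004, 0.029, 0, 0.0335],
    [255, -0.004, 0.029, 0, 0.0335],
    [255, -0.004, 0.029, 0, 0.0335],
    [255, -0.004, 0.029, 0, 0.0335]
  ]
}}

```text
clock: 37.25
tcp_pos: [0.5333, 0.2176, 0.0913]
eef_rot: [0.001, 0.111, 0.994, 0.0]
ft_force: [-0.6, 0.5, -0.9]
width: 0.0352
```

Call:
{"op": "step_arm", "data": {
  "commands": [
    [255, -0.004, 0.029, 0, 0.0335],
    [255, -0.004, 0.029, 0, 0.0335],
    [255, 0, 0.0021, 0, 0],
    [255, 0, 0, 0, 0],
    [255, 0, 0, 0, 0],
    [255, 0, 0, 0, 0],
    [255, 0, 0, 0, 0],
    [255, 0, 0, 0, 0]
  ]
}}

```text
clock: 38.05
tcp_pos: [0.5256, 0.2756, 0.09]
eef_rot: [0.0, 0.079, 0.997, -0.0]
ft_force: [0.1, 0.4, -1.0]
width: 0.0351
```

Run:
```python
from h import *
s=arm.snapshot("side"); st=arm.read_state(); print(st["tcp_pos"].round(4),st["eef_rot"].round(4),st["width"])
for d in arm.pinpoint("side","plate_plain_center"): print(round(d["conf"],2),c2w(s,d["xyz"]).round(4))
u,v=w2p(s,[.5254,.2765,.06])[0].astype(int); cv2.imwrite("pics/p2.png",cv2.resize(s["img"][v-30:v+30,u-40:u+40,::-1],(800,600),interpolation=cv2.INTER_CUBIC))
```

```text
[0.5255 0.2758 0.0899] [-0.000e+00  7.930e-02  9.969e-01 -1.000e-04] 0.03501378157946879
0.93 [ 0.8188 -0.2541  0.0077]
0.79 [0.5235 0.272  0.0891]
0.75 [0.5338 0.2804 0.017 ]
```

View pics/p2.png

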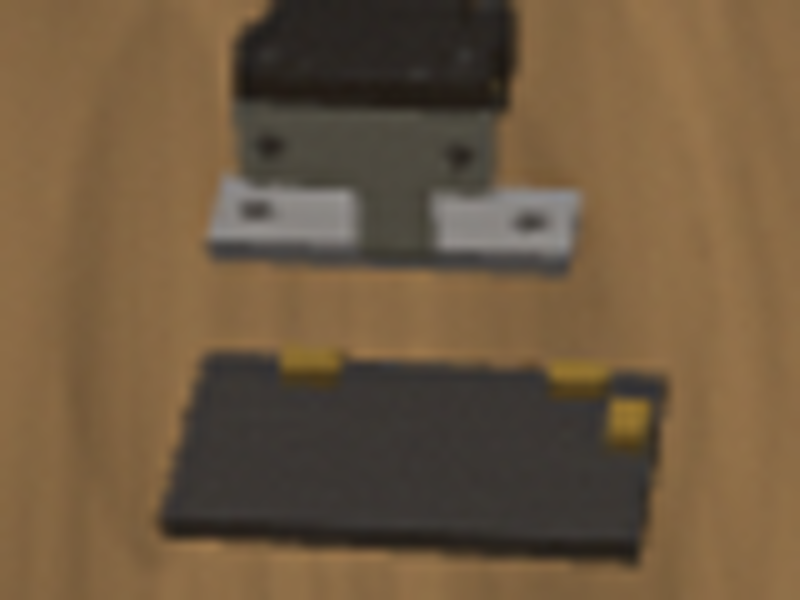

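Picture: the plain plate is held level above the stop, its centre about 2 mm to −x of the fingers. Lower it.

Call:
{"op": "step_arm", "data": {
  "commands": [
    [255, 0, 0, -0.025, 0],
    [255, 0, 0, -0.025, 0],
    [255, 0, 0, -0.018, 0],
    [255, 0, 0, -0.006, 0],
    [255, 0, 0, -0.001, 0],
    [255, 0, 0, -0.001, 0],
    [255, 0, 0, 0, 0],
    [255, 0, 0, 0, 0]
  ]
}}

```text
clock: 38.95
tcp_pos: [0.5253, 0.2766, 0.0146]
eef_rot: [0.0, 0.079, 0.997, 0.0]
ft_force: [-1.9, -1.5, 5.2]
width: 0.0354
```

Call:
{"op": "step_arm", "data": {
  "commands": [
    [255, 0, 0, -0.0005, 0],
    [255, 0, 0, -0.0003, 0],
    [255, 0, 0, 0, 0],
    [255, 0, 0, 0, 0],
    [255, 0, 0, 0, 0],
    [255, 0, 0, 0, 0],
    [255, 0, 0, 0, 0],
    [255, 0, 0, 0, 0]
  ]
}}

```text
clock: 39.75
tcp_pos: [0.5254, 0.2766, 0.0146]
eef_rot: [0.0, 0.079, 0.997, -0.0]
ft_force: [-3.9, -2.9, 10.9]
width: 0.0351
```

Call:
{"op": "step_arm", "data": {
  "commands": [
    [255, 0, 0, 0.0006, 0],
    [255, 0, 0, 0.0003, 0],
    [255, 0.0015, -0.0002, 0, 0],
    [255, 0.0015, -0.0002, 0, 0],
    [255, 0.0015, -0.0003, 0, 0],
    [255, 0.0015, -0.0002, 0, 0],
    [255, 0, 0, 0, 0],
    [255, 0, 0, 0, 0]
  ],
  "grip_force": 10
}}

```text
clock: 40.55
tcp_pos: [0.5296, 0.2768, 0.0145]
eef_rot: [-0.001, 0.078, 0.997, 0.0]
ft_force: [-6.6, -0.4, 9.6]
width: 0.0361
```

Call:
{"op": "step_arm", "data": {
  "commands": [
    [255, 0.0003, 0.0015, 0, 0],
    [255, 0.0002, 0.0015, 0, 0],
    [255, 0.0002, 0.0015, 0, 0],
    [255, 0.0002, 0.001, 0, 0],
    [255, 0.0001, 0.001, 0, 0],
    [255, 0, 0, 0, 0],
    [255, 0, 0, 0, 0],
    [255, 0, 0, 0, 0]
  ]
}}

```text
clock: 41.35
tcp_pos: [0.532, 0.2799, 0.0143]
eef_rot: [-0.001, 0.079, 0.997, -0.002]
ft_force: [-4.4, -5.4, 9.6]
width: 0.0359
```

Call:
{"op": "step_arm", "data": {
  "commands": [
    [255, 0, 0, 0.0005, 0],
    [255, 0, 0, 0.0005, 0],
    [255, 0, 0, 0, 0],
    [255, 0.0002, 0.001, 0, 0],
    [255, 0.0002, 0.001, 0, 0],
    [255, 0, 0, 0, 0],
    [255, 0, 0, 0, 0],
    [255, 0, 0, 0, 0]
  ]
}}

```text
clock: 42.15
tcp_pos: [0.5325, 0.2832, 0.0148]
eef_rot: [-0.0, 0.079, 0.997, -0.001]
ft_force: [-0.8, -4.1, -0.1]
width: 0.0357
```

Call:
{"op": "step_arm", "data": {
  "commands": [
    [255, 0.001, -0.0002, 0, 0],
    [255, 0.001, -0.0001, 0, 0],
    [255, 0, 0, 0, 0],
    [255, 0, 0, 0, 0],
    [255, 0, 0, 0, 0],
    [255, 0, 0, 0, 0],
    [255, 0, 0, 0, 0],
    [255, 0, 0, 0, 0]
  ]
}}

```text
clock: 42.95
tcp_pos: [0.533, 0.2831, 0.0145]
eef_rot: [-0.001, 0.079, 0.997, -0.001]
ft_force: [-3.3, -4.4, 1.9]
width: 0.0355
```

Call:
{"op": "step_arm", "data": {
  "commands": [
    [255, -0.0001, -0.0008, 0.0002, 0],
    [255, 0.001, -0.0002, 0, 0],
    [255, 0.001, -0.0001, 0, 0],
    [255, 0, 0, 0, 0],
    [255, 0, 0, 0, 0],
    [255, 0, 0, 0, 0],
    [255, 0, 0, 0, 0],
    [255, 0, 0, 0, 0]
  ]
}}

```text
clock: 43.75
tcp_pos: [0.5364, 0.2825, 0.0151]
eef_rot: [-0.0, 0.079, 0.997, -0.0]
ft_force: [-3.0, -2.9, -2.2]
width: 0.0359
```

Call:
{"op": "step_arm", "data": {
  "commands": [
    [255, 0, 0, 0.0003, 0],
    [255, 0.001, -0.0002, 0, 0],
    [255, 0.001, -0.0001, 0, 0],
    [255, 0, 0, 0, 0],
    [255, 0, 0, 0, 0],
    [255, 0, 0, 0, 0],
    [255, 0, 0, 0, 0],
    [255, 0, 0, 0, 0]
  ]
}}

```text
clock: 44.55
tcp_pos: [0.5372, 0.2824, 0.0153]
eef_rot: [-0.001, 0.079, 0.997, -0.0]
ft_force: [-5.5, -3.2, -0.8]
width: 0.0356
```

Call:
{"op": "step_arm", "data": {
  "commands": [
    [255, 0.001, -0.0002, 0, 0],
    [255, 0.001, -0.0001, 0, 0],
    [255, 0, 0, 0, 0],
    [255, 0, 0, 0, 0],
    [255, 0, 0, 0, 0],
    [255, 0, 0, 0, 0],
    [255, 0, 0, 0, 0],
    [255, 0, 0, 0, 0]
  ]
}}

```text
clock: 45.35
tcp_pos: [0.5373, 0.2824, 0.0149]
eef_rot: [-0.003, 0.078, 0.997, -0.001]
ft_force: [-9.7, -3.6, 1.4]
width: 0.0355
```

```bash
python3 chk.py s8.png
python3 - <<'E'
from h import *
s=arm.snapshot("side"); u,v=w2p(s,[.533,.283,.01])[0].astype(int)
for r in range(v-3,v+4): print(r, s["img"][r,u+12:u+24].tolist())
E
```

```text
[0.5373 0.2825 0.0149] [-2.500e-03  7.810e-02  9.969e-01 -7.000e-04] [-9.2 -2.2  0.6] 0.03511268828773393
164 [[137, 132, 129], [141, 137, 135], [137, 134, 132], [137, 134, 132], [139, 136, 134], [139, 137, 135], [139, 136, 136], [105, 98, 87], [70, 63, 54], [64, 58, 52], [61, 57, 53], [53, 52, 52]]
165 [[138, 134, 130], [104, 99, 95], [85, 82, 78], [90, 86, 83], [125, 121, 118], [136, 133, 131], [139, 134, 132], [138, 114, 76], [138, 107, 46], [140, 109, 47], [122, 96, 42], [75, 64, 51]]
166 [[137, 133, 129], [103, 99, 96], [78, 73, 70], [78, 74, 70], [115, 111, 108], [134, 130, 128], [139, 130, 117], [140, 114, 65], [142, 110, 46], [143, 112, 47], [124, 97, 42], [74, 64, 49]]
167 [[142, 137, 134], [140, 135, 132], [140, 135, 132], [138, 134, 131], [141, 137, 134], [141, 138, 136], [141, 131, 117], [140, 113, 66], [140, 110, 45], [140, 109, 45], [108, 85, 42], [65, 54, 42]]
168 [[138, 134, 130], [139, 135, 131], [142, 137, 133], [141, 136, 133], [140, 137, 134], [139, 135, 133], [127, 115, 97], [112, 90, 51], [110, 85, 36], [110, 86, 37], [87, 70, 36], [58, 48, 36]]
169 [[90, 85, 82], [92, 87, 83], [94, 89, 85], [93, 87, 84], [92, 88, 85], [93, 89, 85], [90, 80, 65], [80, 64, 36], [78, 60, 29], [77, 60, 29], [67, 57, 37], [64, 53, 40]]
170 [[75, 71, 66], [75, 71, 66], [75, 71, 66], [76, 72, 68], [75, 71, 67], [74, 69, 66], [71, 63, 54], [63, 56, 45], [63, 55, 44], [66, 57, 41], [61, 55, 45], [62, 52, 37]]
```

Plain is against the +x brass. Relax, release, then the same +y push with the open finger.

Call:
{"op": "step_arm", "data": {
  "commands": [
    [255, -0.002, 0.0003, -0.0003, 0],
    [255, -0.0015, 0.0002, 0, 0],
    [255, 0, 0, 0, 0],
    [120, 0, 0, 0, 0],
    [110, 0, 0, 0, 0],
    [110, 0, 0, 0, 0],
    [110, 0, 0, 0, 0],
    [110, 0, 0, 0, 0]
  ]
}}

```text
clock: 46.25
tcp_pos: [0.5375, 0.2831, 0.0155]
eef_rot: [0.0, 0.079, 0.997, 0.0]
ft_force: [-0.6, -0.3, -0.0]
width: 0.052
```

Call:
{"op": "step_arm", "data": {
  "commands": [
    [110, 0.0003, 0.002, 0, 0],
    [110, 0.0003, 0.002, 0, 0],
    [110, 0.0003, 0.002, 0, 0],
    [110, 0.0002, 0.001, 0, 0],
    [110, 0.0001, 0.001, 0, 0],
    [110, 0.0001, 0.0005, 0, 0],
    [110, 0, 0, 0, 0],
    [110, 0, 0, 0, 0]
  ]
}}

```text
clock: 47.05
tcp_pos: [0.5383, 0.2907, 0.0152]
eef_rot: [-0.0, 0.079, 0.997, -0.0]
ft_force: [-0.6, -1.5, 0.8]
width: 0.0521
```

Call:
{"op": "step_arm", "data": {
  "commands": [
    [110, 0.0001, 0.001, 0, 0],
    [110, 0.0001, 0.0005, 0, 0],
    [110, 0, 0, 0, 0],
    [110, 0, 0, 0, 0],
    [110, 0, 0, 0, 0],
    [110, 0, 0, 0, 0],
    [110, 0, 0, 0, 0],
    [110, 0, 0, 0, 0]
  ]
}}

```text
clock: 47.85
tcp_pos: [0.5383, 0.2908, 0.0151]
eef_rot: [-0.001, 0.079, 0.997, -0.001]
ft_force: [-2.0, -4.9, 3.2]
width: 0.0522
```

Call:
{"op": "step_arm", "data": {
  "commands": [
    [110, -0.0016, -0.005, 0, 0],
    [110, -0.0018, -0.0047, 0, 0],
    [110, 0, 0, 0, 0],
    [110, 0, 0, -0.0015, 0],
    [110, 0, 0, -0.0015, 0],
    [110, 0, 0, 0, 0],
    [110, 0, 0, 0, 0],
    [110, 0, 0, 0, 0]
  ]
}}

```text
clock: 48.65
tcp_pos: [0.5352, 0.283, 0.0122]
eef_rot: [-0.0, 0.079, 0.997, 0.0]
ft_force: [-0.5, -0.4, -0.1]
width: 0.0522
```

The pose matches the red regrip to 0.2 mm. Grip and carry.

Call:
{"op": "step_arm", "data": {
  "commands": [
    [110, 0, 0, 0, 0],
    [110, 0, 0, 0, 0],
    [150, 0, 0, 0, 0],
    [255, 0, 0, 0, 0],
    [255, 0, 0, 0, 0],
    [255, 0, 0, 0, 0],
    [255, 0, 0, 0, 0],
    [255, 0, 0, 0, 0]
  ],
  "grip_force": 30
}}

```text
clock: 49.45
tcp_pos: [0.5352, 0.2829, 0.0122]
eef_rot: [0.0, 0.079, 0.997, 0.0]
ft_force: [-0.4, 0.2, 0.4]
width: 0.0349
```

Run:
```python
from h import *
s=arm.snapshot("side"); st=arm.read_state(); print(st["tcp_pos"].round(4),st["eef_rot"].round(4),st["width"])
save(s,"s9full.png")
for n in("side","top"):
  if n=="top": s=arm.snapshot(n)
  for o in("plate_red_center","plate_plain_center"):
    for d in arm.pinpoint(n,o): print(n,o,round(d["conf"],2),c2w(s,d["xyz"]).round(4))
```

```text
[0.5352 0.2829 0.0122] [-0.      0.0787  0.9969  0.    ] 0.03517319411014153
side plate_red_center 0.94 [ 0.2422 -0.3195  0.0089]
side plate_red_center 0.63 [ 0.7861 -0.0521  0.0074]
side plate_red_center 0.58 [ 0.5292 -0.2978  0.0929]
side plate_plain_center 0.69 [ 0.8188 -0.2537  0.0068]
side plate_plain_center 0.55 [0.5371 0.2773 0.0137]
top plate_red_center 0.71 [ 0.5249 -0.2933  0.0954]
top plate_red_center 0.68 [ 0.2442 -0.3234  0.003 ]
top plate_plain_center 0.81 [ 0.8214 -0.2537  0.0059]
```

Call:
{"op": "step_arm", "data": {
  "commands": [
    [255, 0, 0, 0.005, 0],
    [255, 0, 0, 0.015, 0],
    [255, 0, 0, 0.025, 0],
    [255, 0, 0, 0.035, 0],
    [255, 0, 0, 0.035, 0],
    [255, 0, 0, 0.03, 0],
    [255, 0, 0, 0.01, 0],
    [255, 0, 0, 0, 0]
  ]
}}

```text
clock: 50.55
tcp_pos: [0.5364, 0.2836, 0.1699]
eef_rot: [0.002, 0.079, 0.997, 0.001]
ft_force: [-0.2, 0.5, -1.1]
width: 0.0357
```

Call:
{"op": "step_arm", "data": {
  "commands": [
    [255, -0.0004, -0.03, 0, 0.0136],
    [255, -0.0004, -0.036, 0, 0.0136],
    [255, -0.0004, -0.036, 0, 0.0136],
    [255, -0.0004, -0.036, 0, 0.0136],
    [255, -0.0004, -0.036, 0, 0.0136],
    [255, -0.0004, -0.036, 0, 0.0136],
    [255, -0.0004, -0.036, 0, 0.0136],
    [255, -0.0004, -0.036, 0, 0.0136]
  ]
}}

```text
clock: 51.35
tcp_pos: [0.5304, -0.0007, 0.1655]
eef_rot: [-0.002, 0.024, 1.0, -0.0]
ft_force: [1.3, 0.1, -1.4]
width: 0.0353
```

Call:
{"op": "step_arm", "data": {
  "commands": [
    [255, -0.0004, -0.036, 0, 0.0136],
    [255, -0.0004, -0.036, 0, 0.0136],
    [255, -0.0004, -0.036, 0, 0.0136],
    [255, -0.0004, -0.036, 0, 0.0136],
    [255, -0.0004, -0.036, 0, 0.0136],
    [255, -0.0004, -0.036, 0, 0.0136],
    [255, -0.0004, -0.036, 0, 0.0136],
    [255, -0.0004, -0.03, 0, 0.0126]
  ]
}}

```text
clock: 52.15
tcp_pos: [0.527, -0.283, 0.1652]
eef_rot: [-0.002, -0.029, 1.0, 0.0]
ft_force: [0.3, 0.5, -1.6]
width: 0.0356
```

Call:
{"op": "step_arm", "data": {
  "commands": [
    [255, 0, 0, 0, 0],
    [255, 0, 0, 0, 0],
    [255, 0, 0, 0, 0],
    [255, 0, 0, 0, 0],
    [255, 0, 0, 0, 0],
    [255, 0, 0, 0, 0],
    [255, 0, 0, 0, 0],
    [255, 0, 0, 0, 0]
  ]
}}

```text
clock: 52.95
tcp_pos: [0.5289, -0.281, 0.1674]
eef_rot: [0.0, -0.03, 1.0, -0.0]
ft_force: [-0.7, -1.0, -1.2]
width: 0.0356
```

```bash
python3 look.py c
python3 - <<'E'
import cv2
for n in("side","top"):
  a=cv2.imread(f"pics/{n}8.png");b=cv2.imread(f"pics/{n}_c.png")
  (x,y)={"side":(256,255),"top":(395,233)}[n]
  print(n);print(a[y-5:y+6,x-6:x+7,1]);print(b[y-5:y+6,x-6:x+7,1])
E
```

```text
0.03556117423257068 [ 0.5289 -0.281   0.1674] [ 1.000e-04 -2.960e-02  9.996e-01 -1.000e-04] [-0.7 -1.  -1.2]
side
[[54 44 43 44 43 39 38 33 34 34 36 40 32]
 [40 30 31 30 31 29 34 33 35 33 32 40 37]
 [43 34 33 35 35 34 34 35 34 33 35 43 65]
 [40 32 34 35 33 34 36 33 35 33 34 46 88]
 [42 33 36 34 32 33 31 34 33 34 32 37 75]
 [49 33 33 33 29 35 30 31 33 34 33 36 72]
 [59 32 35 33 35 60 51 44 38 34 33 37 73]
 [59 32 33 35 45 54 65 45 36 33 33 35 75]
 [56 32 33 35 37 36 38 37 33 35 33 36 73]
 [65 36 35 34 36 34 36 34 34 35 35 37 73]
 [66 36 34 36 34 36 35 35 36 34 31 33 62]]
[[125 128 134 135 136 136 136 137 137 137 140 127  65]
 [133 135 136 134 135 135 136 136 136 136 137 127  64]
 [132 134 136 135 136 136 136 136 136 135 137 126  65]
 [131 136 137 137 135 133 136 136 138 139 140 129  87]
 [133 139 139 131 101  96  92 111 132 140 142 142  94]
 [133 140 138 110  73  68  68  75 111 133 138 139  91]
 [131 136 137 118  80  84  80  85 120 133 135 135  91]
 [127 134 134 134 126 123 120 130 134 135 134 136  91]
 [118 131 134 134 135 136 136 136 137 136 137 138  91]
 [123 135 136 135 135 136 13
[... 455 characters left out ...]
37 39 39]
 [16 42 38 42 43 40 44 38 33 34 36 37 34]
 [23 40 41 37 40 37 30 39 35 27 26 28 63]]
[[190 184 180 182 180 184 184 177 178 174 180 178 180]
 [188 179 178 181 180 182 182 181 177 177 178 177 180]
 [190 185 179 178 181 183 184 180 178 176 179 178 176]
 [190 182 177 178 184 184 182 179 175 175 178 178 179]
 [161 185 179 179 184 141  51  71 122 169 179 178 181]
 [133 186 178 179 188  48  29  29  78 166 180 179 180]
 [131 185 177 177 187 108  30  24  52 152 178 177 178]
 [137 185 177 178 183 187 120  71 123 181 175 179 177]
 [ 99 188 181 177 178 181 190 188 184 177 174 175 177]
 [ 73 186 182 183 179 183 186 185 182 182 178 184 182]
 [ 75 194 191 187 188 163 170 172 139 139 137 119 159]]
```

The hole sits at the same pixels as red's did at this station. Repeat the proven insertion (final TCP about 0.1004, on top of red).

Call:
{"op": "step_arm", "data": {
  "commands": [
    [255, 0, -0.008, 0, 0],
    [255, 0, -0.0083, -0.01, 0],
    [255, 0, 0, -0.015, 0],
    [255, 0, 0, -0.01, 0],
    [255, -0.0003, 0, -0.0015, 0],
    [255, 0, 0, 0, 0],
    [255, 0, 0, 0, 0],
    [255, 0, 0, 0, 0]
  ]
}}

```text
clock: 53.85
tcp_pos: [0.529, -0.2974, 0.1313]
eef_rot: [0.0, -0.03, 1.0, -0.0]
ft_force: [-0.0, -0.5, -1.5]
width: 0.0357
```

Call:
{"op": "step_arm", "data": {
  "commands": [
    [255, 0, 0, -0.002, 0],
    [255, 0, 0, -0.002, 0],
    [255, 0, 0, -0.002, 0],
    [255, 0, 0, -0.002, 0],
    [255, 0, 0, -0.002, 0],
    [255, 0, 0, -0.002, 0],
    [255, 0, 0, 0, 0],
    [255, 0, 0, 0, 0]
  ]
}}

```text
clock: 54.65
tcp_pos: [0.5284, -0.2974, 0.1186]
eef_rot: [-0.0, -0.029, 1.0, 0.0]
ft_force: [-0.3, -0.8, -0.1]
width: 0.035
```

Call:
{"op": "step_arm", "data": {
  "commands": [
    [255, 0, 0, -0.002, 0],
    [255, 0, 0, -0.002, 0],
    [255, 0, 0, -0.002, 0],
    [255, 0, 0, -0.002, 0],
    [255, 0, 0, -0.002, 0],
    [255, 0, 0, 0, 0],
    [255, 0, 0, 0, 0],
    [255, 0, 0, 0, 0]
  ]
}}

```text
clock: 55.45
tcp_pos: [0.5285, -0.2975, 0.1088]
eef_rot: [0.0, -0.03, 1.0, -0.0]
ft_force: [-0.3, 0.3, -0.7]
width: 0.0355
```

Call:
{"op": "step_arm", "data": {
  "commands": [
    [255, 0, 0, -0.002, 0],
    [255, 0, 0, -0.002, 0],
    [255, 0, 0, -0.002, 0],
    [255, 0, 0, -0.001, 0],
    [255, 0, 0, -0.0008, 0],
    [255, 0, 0, -0.0007, 0],
    [255, 0, 0, 0, 0],
    [255, 0, 0, 0, 0]
  ]
}}

```text
clock: 56.25
tcp_pos: [0.5285, -0.2974, 0.1002]
eef_rot: [0.0, -0.029, 1.0, -0.0]
ft_force: [-0.4, -0.1, -1.4]
width: 0.0357
```

Call:
{"op": "step_arm", "data": {
  "commands": [
    [255, 0, 0, -0.0003, 0],
    [255, 0, 0, 0, 0],
    [255, 0, 0, 0, 0],
    [200, 0, 0, 0, 0],
    [110, 0, 0, 0, 0],
    [110, 0, 0, 0, 0],
    [110, 0, 0, 0, 0],
    [110, 0, 0, 0, 0]
  ]
}}

```text
clock: 57.05
tcp_pos: [0.5284, -0.2974, 0.0997]
eef_rot: [-0.0, -0.03, 1.0, 0.0]
ft_force: [-1.1, 0.5, -0.0]
width: 0.0523
```

Call:
{"op": "step_arm", "data": {
  "commands": [
    [80, 0, 0, 0.002, 0],
    [60, 0, 0, 0.01, 0],
    [0, 0, 0, 0.02, 0],
    [0, 0, 0, 0.03, 0],
    [0, 0, 0, 0.03, 0],
    [0, 0, 0, 0.03, 0],
    [0, 0, 0, 0, 0],
    [0, 0, 0, 0, 0]
  ]
}}

```text
clock: 57.85
tcp_pos: [0.529, -0.2977, 0.2235]
eef_rot: [0.001, -0.03, 1.0, -0.001]
ft_force: [-0.7, -0.5, -0.8]
width: 0.0915
```

```bash
python3 look.py d;  python3 - <<'E'
from h import *
for n in("side","top"):
  s=arm.snapshot(n)
  for o in("plate_red_center","plate_blue_center","plate_plain_center","meter","battery"):
    for d in arm.pinpoint(n,o): print(n,o,round(d["conf"],2),c2w(s,d["xyz"]).round(4))
E
```

```text
0.09154171016457152 [ 0.529  -0.2977  0.2235] [ 1.100e-03 -2.950e-02  9.996e-01 -7.000e-04] [-0.7 -0.5 -0.8]
side plate_red_center 0.91 [ 0.2451 -0.3211  0.0092]
side plate_red_center 0.64 [ 0.5291 -0.2971  0.0923]
side plate_red_center 0.5 [ 0.7881 -0.0529  0.0016]
side plate_plain_center 0.98 [ 0.8183 -0.2523  0.0039]
side plate_plain_center 0.94 [ 0.5296 -0.2993  0.1013]
side meter 0.98 [0.6914 0.1383 0.0049]
side battery 0.55 [ 0.7026 -0.1489 -0.0015]
top plate_red_center 0.75 [ 0.2416 -0.323   0.006 ]
top plate_red_center 0.59 [ 0.7906 -0.0506  0.0018]
top plate_plain_center 0.81 [ 0.8203 -0.2536  0.0054]
top plate_plain_center 0.58 [ 0.5283 -0.3002  0.103 ]
top meter 0.86 [ 0.6898  0.138  -0.0017]
top battery 0.86 [ 0.7011 -0.1507 -0.001 ]
top battery 0.35 [ 0.53   -0.2983  0.0992]
top battery 0.33 [6.909e-01 1.369e-01 2.000e-04]
```

View pics/c_d.png

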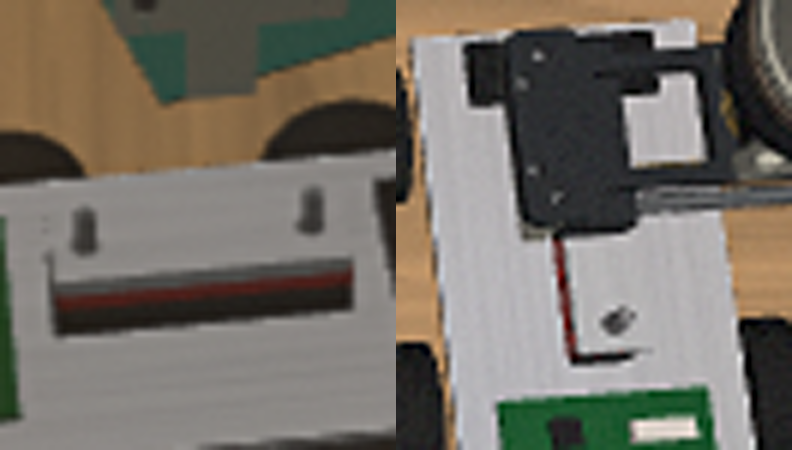

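Picture: plain (grey edge, px 50–350 × 265) lies flush on red over the black mount, with both pins through at (85,230) and (312,212). The gripper is clear. Handing in.

```bash
python3 -c "
from workcell import arm
print(arm.read_state()['clock']); print(arm.hand_in())"
```

```text
58.55
the job is handed in; nothing more can be done
None
```

I built the stack and handed the job in at 58.6 s: red is lowest, with plain on top of it. No blue plate showed in either camera, so that one was skipped. No verdict was reported.

- **Handling:** I lifted each plate off alone, slid it home against the three brass stops, and let go. I then gave it one gentle +y push with an open finger, gripped it afresh and lowered it over the pins. Neither insertion showed any noticeable force.
- **Last checks:** The final picture shows both pins through the plates, plain flush on red and red flush on the mount, with the open gripper clear at a TCP height of 0.22 m. The networks put plain at about z 0.102 m, as it should be, and the meter and battery where they started.
- **What went wrong or disagreed:**
  - Red stuck about 4 mm short of the +x stop at first, through too much pressing. I eased off and it slid home.
  - The two cameras differed by 2–4 mm. I corrected for this using the squared plate and the held plate.
  - The side-view silhouette fits of the plain plate and the mount were poor and not used.
- **Not checked by picture:** For plain I confirmed contact with the +x stop from pixel values, and with the +y stops only by force and by its matching red's pose.

I viewed 14 pictures in all.

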